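Empty the pipe-coupon magazine into the tote tray

TASK

Carry the empty tote tray to the pipe-coupon magazine and slide it in under the mouth, turn the red lock lever open, then press the hand lever down and hold the yellow lid raised until all four coupons have rolled into the tray. Ease the lever back up so that the lid shuts without slamming, and turn the red lock lever back crosswise to its stop. Leave the tray standing flat on the table with the coupons in it, and do not shift or knock over anything else on the table.

Things in the scene. Friction and masses are not known exactly. Their poses are not given: they have to be found in the camera images.
- magazine: Blue steel gravity magazine fixed to the table: chute 64 mm wide inside, 80 mm outside, 230 mm long, sloping 12 degrees down to its mouth, sides up to 153 mm high. Origin on the table under its middle; x points along the chute to its closed high end, so the mouth faces -x; z up. Legs at x = -45 and +95 mm, feet out to y = +-72 mm; nothing stands under the chute at x below -65 mm.
- mouth (a point): Middle of the chute's lip at the mouth, in the magazine's frame (-110, 0, 55) mm: top of the chute floor; its underside is 52 mm above the table.
- dock (a point): Point on the table where the tray's origin belongs, (-187, 0, 0) mm in the magazine's frame, tray yaw equal to the magazine's or turned by 180 degrees: one end of the tray then reaches 18 mm in under the lip. 10 mm off still catches the coupons.
- lid_shaft (a point): Middle of the lid's shaft, (-112, 0, 103) mm in the magazine's frame; the shaft lies along its y axis.
- lid_lever (a joint): Turn of lid and hand lever, one rocker about the lid's shaft, rad: 0 = lid shut, lever raised; 0.95 = lever down at its stop, lid raised. Coupons pass from about 0.5 and roll out within about 2 s. A spring shuts it (5 to 8 N at the grip); let go, it slams. While locked it gives no more than about 0.15.
- lever_grip (a point): Middle of the lever's black rubber grip, a bar of 22 mm diameter, 64 mm long along the magazine's y, on its +y side. Lid shut: at (-28, 105, 203) mm in the magazine's frame. It moves on an arc of 130 mm radius about the shaft, down and towards the magazine's +x, to (18, 105, 94) mm fully down. The lever's arm lies at y = 68 mm.
- lid_edge (a point): Middle of the yellow lid's lower edge (lid 78 mm wide, 46 mm high, hanging from its shaft across the mouth); fully raised it stands 43 mm out from the lip, 76 mm above the table.
- lock (a joint): Turn of the red lock lever about an upright axis at (-63, 0) mm in the magazine's frame, rad, anticlockwise from above: 0 = locked, pointing along the magazine's -y, crosswise to the chute; 1.571 = open, pointing along its +x, in line with the chute; stops at both ends. Needs about 1.5 N at the grip, stays where left. Locked, its tongue blocks the lid; it turns back only with the lid shut.
- lock_grip (a point): Point on the red grip of the lock lever, 72 mm out from its axis and 150 mm above the table. The grip is 16 mm wide and high and reaches from 40 to 96 mm from the axis. It turns over a bridge 116 mm high with a hub 136 mm high.
- tray: Grey sheet-steel tote tray, 190 mm (x) by 100 mm (y), walls 32 mm high and 4 mm thick, floor 4 mm, 0.4 kg. Over its middle a handle spans it along y on two posts (108 mm over them): orange grip 14 mm thick (x), 80 mm long (y), 18 mm high, its middle 85 mm above the underside. Origin in the middle of the underside; z up. Both ends alike.
- coupon1: Steel pipe coupon, 27 mm diameter, 60 mm long along its y axis, 95 g; origin at its centre. Starts in the magazine's chute.
- coupon2: Steel pipe coupon, 27 mm diameter, 60 mm long along its y axis, 95 g; origin at its centre. Starts in the magazine's chute.
- coupon3: Steel pipe coupon, 27 mm diameter, 60 mm long along its y axis, 95 g; origin at its centre. Starts in the magazine's chute.
- coupon4: Steel pipe coupon, 27 mm diameter, 60 mm long along its y axis, 95 g; origin at its centre. Starts in the magazine's chute.
- spray_can: White and green spray can, 53 mm diameter, 162 mm high, standing near the front of the mouth; origin under its middle. Bystander.
- magnet_square: Red welding magnet, stepped triangle 100 mm long (x), 18 mm thick (y), 86 mm high, standing beside the tray; origin under its middle. Bystander.
- chipping_hammer: Chipping hammer with a coil handle, lying, 290 mm long (x, head to +x, 155 mm across the head), up to 28 mm high; origin under its middle; lies beside the magazine, under the lever's side. Bystander.
- wire_brush: Wire brush with a wooden back, 270 mm long (x), 30 mm wide, 36 mm high, bristles down; origin under its middle. Bystander.
- tee_joint: Welded steel tee: plate 130 by 90 mm with an upright rib along x, 58 mm high; origin under its middle. Bystander.
- stub_tin: Open steel tin with electrode stubs in it, 72 mm diameter, 85 mm high (stubs to 122 mm); origin under its middle. Bystander.
- bar_clamp: Bar clamp lying flat, about 340 mm long (x), 125 mm wide, 28 mm high; origin under the middle of its rail. Bystander.
Not all that is in view belongs to the job. Leave any brown look-alike of the coupon4 alone.

How it is judged (in metres and radians):
On the way:
1. the lever is held down, the lid raised (joint above 0.4 rad), until all four coupons lie in the tray (value of joint lid_lever above 0.4 rad and x of coupon1 in the frame of tray between -0.092 and 0.092 m and y of coupon1 in the frame of tray between -0.047 and 0.047 m and z of coupon1 in the frame of tray between 0 and 0.045 m and x of coupon2 in the frame of tray between -0.092 and 0.092 m and y of coupon2 in the frame of tray between -0.047 and 0.047 m and z of coupon2 in the frame of tray between 0 and 0.045 m and x of coupon3 in the frame of tray between -0.092 and 0.092 m and y of coupon3 in the frame of tray between -0.047 and 0.047 m and z of coupon3 in the frame of tray between 0 and 0.045 m and x of coupon4 in the frame of tray between -0.092 and 0.092 m and y of coupon4 in the frame of tray between -0.047 and 0.047 m and z of coupon4 in the frame of tray between 0 and 0.045 m), for 0.2 s.
At the end, for the whole second after the job is handed in: All four coupons lie at rest inside the tray (centres within its walls and no more than 45 mm above its underside), the tray stands flat on the table (tilt under 0.05 rad), the lid is shut (joint under 0.06 rad) and the lock lever is crosswise again (joint under 0.15 rad) (x of coupon1 in the frame of tray between -0.092 and 0.092 m and y of coupon1 in the frame of tray between -0.047 and 0.047 m and z of coupon1 in the frame of tray between 0 and 0.045 m and x of coupon2 in the frame of tray between -0.092 and 0.092 m and y of coupon2 in the frame of tray between -0.047 and 0.047 m and z of coupon2 in the frame of tray between 0 and 0.045 m and x of coupon3 in the frame of tray between -0.092 and 0.092 m and y of coupon3 in the frame of tray between -0.047 and 0.047 m and z of coupon3 in the frame of tray between 0 and 0.045 m and x of coupon4 in the frame of tray between -0.092 and 0.092 m and y of coupon4 in the frame of tray between -0.047 and 0.047 m and z of coupon4 in the frame of tray between 0 and 0.045 m and value of joint lid_lever below 0.06 rad and value of joint lock below 0.15 rad and angle between tray's own z axis and vertical below 0.05 rad and height (world z) of tray below 0.006 m and linear speed of tray below 0.02 m/s and linear speed of each of coupon1, coupon2, coupon3, coupon4 below 0.03 m/s); the robot touches nothing.
It fails at once if the lid slams: it shuts faster than 4 rad/s (velocity of joint lid_lever below -4 rad/s).
It fails at once if a bystander is shifted by more than 30 mm (distance of any of spray_can, magnet_square, chipping_hammer, wire_brush, tee_joint, stub_tin, bar_clamp from where it was at the start of the episode above 0.03 m).
It fails at once if the spray can, magnet or stub tin is tipped by more than 0.5 rad (angle between any of spray_can, magnet_square, stub_tin's own z axis and vertical above 0.5 rad).
It also fails if it takes over 72 s, if anything falls off the work surface, if the arm or the gripper's body presses on something with over 40 N, if the wrist force passes 120 N, or if a joint passes its speed limit or range.

ROBOT

A 6-joint arm with a two-finger parallel gripper is mounted at the origin on the work surface. World frame = base frame: x ahead of the robot, y to its left, z up, the work surface at z = 0. Lengths are in m, angles in degrees, forces in N, time in s.
With the tool pointing down it reaches from about 0.425 to 1.125 m from the base axis. Payload 14.9 kg.
Tool frame: the origin (TCP) lies at the very end of the fingers, on their centre line; the grasp point (between the pads) lies 19 mm behind it; z points along the fingers, y is the direction in which the jaws open and shut (so a half turn about z gives the same grasp; the last joint's range is limited). The gripper opens to 91 mm and grips with 3 to 60 N. Pads are 32 mm wide; open, the fingers measure 118 mm over their backs; the gripper's body (76 mm by 178 mm) begins 60 mm behind the grasp point.
Start: joints at [-72.84, 21.709, 99.362, -0, 58.929, -1.908], TCP at [0.229, -0.662, 0.214] pointing down, gripper open.
Joint ranges: [-158.91, 158.91], [-42.39, 125.64], [0.06, 152.35], [-60.88, 240.88], [17.5, 164.5], [-176.32, 176.32]. Speed limits (degrees/s): [108.29, 108.29, 136.94, 180, 180, 180].

INTERFACE

Orientations are given as a 3x3 rotation matrix whose columns are the frame's x, y, z axes.
In Python, from rig import ctrl gives the robot as it stands. The module is installed in compiled form; this text tells all that it offers.
- The arm moves only by the tool apply_moves, never from a script. Its argument "rows" is a list of rows, each an object of numbers: "dx", "dy", "dz": the shift along the world's x, y, z in cm; "spin": the turn about the world's z in rad; "jaw": the opening, from 0 (shut) to 1 (fully open). A call has 1 to 20 rows; each row shifts and turns the pose as measured when the row begins; what a row does not reach is not made up. A row lasts 1/8 s, in which the tool goes at most 62.5 mm and 10.7 degrees, less where a joint would pass 70% of its speed; a pose out of reach is approached as far as the arm can. A call with a gripper value outside its range is refused whole. The fingers move at their own pace and stop on an object; "force" is the grip in N (left out, the last holds). Time passes only in rows, so rows that do not move let the fingers close. It gives the time, the measured TCP pose, the force and the opening at its end, in the units of the state.
- ctrl.read_state(): the state, without advancing time (a new reading comes with each control period).
- ctrl.camera(name): name is "scene" or "side" or "wrist"; returns the picture (480x640x3 uint8, red, green, blue); there is no depth.
- ctrl.camera_model(name): a dict with "fx", "fy", "cx", "cy" (pixels), "pose" (4x4, takes a point from camera to world coordinates); the wrist camera has in their place "tool_from_camera" (4x4, takes a point from camera to tool coordinates, whose origin is the TCP and whose axes are the flange's). Camera axes: x right, y up, looking along -z (the intrinsics and any distortion apply to the point x, -y, -z); pixel columns grow to the right and rows downward; lengths in m; the calibration is good to about 2 mm. A picture is of the moment at which its call begins: read the wrist's pose just before it. camera_model takes no time and is no camera call.
- ctrl.job_done(): hands the job in, once; it reports no verdict.
Trained networks look in the newest picture that a camera, given by its name, has taken for a name from the list of things; names that differ only in an ending like _2 or _b are one class to them, and where a whole thing is asked for, a point or a joint stands for the part that bears it (a point fixed in the world has none). Each returns a list of dicts, best first, with "conf" (0 to 1); they miss things now and then, are a little off and sometimes report something else, mostly with a low value. They report only what shows in the picture. A call takes as long as a camera call. They do not tell look-alikes from the thing itself.
- ctrl.find_in(label, camera): "location" ([column, row] in pixels, amid what is visible of it).
The state is a dict: "t": time; "q": joint angles; "qvel": joint speeds; "joint_efforts": joint torques, N m; "ee_pos": TCP position; "orientation": TCP orientation; "ft_force": force on the tool from outside, world axes, zero at the start; "moment": the same for the moment, N m; "gripper_width": finger opening in m.
Only numpy, scipy, OpenCV 4.12 (cv2) and the standard library are available. Lean on these libraries where they do the work, as an engineer would, in place of code of your own. Each camera call takes 0.05 s, during which the arm holds its last target.

## Working session

There is one attempt and no reset: what is moved stays moved. The work goes in short steps, Python scripts to look and compute and a tool call to move; the robot and the scene stay as the last step left them, time stands still between calls to the robot, and variables do not carry over. Pictures are saved under pics/ and viewed, and the job is handed in when it is done.

Besides the shell and the picture viewer there is one more tool, called by a JSON object that holds its "api" and its "payload", one argument or row to a line. apply_moves: Moves the arm, as the interface text tells. Its arguments: {"type":"object","properties":{"rows":{"type":"array"},"force":{"type":"number"}},"required":["rows"]}

```bash
mkdir -p pics; ls
cat > h.py <<'E'
import numpy as np, cv2
from rig import ctrl
def shot(cam,name):
    im=ctrl.camera(cam); cv2.imwrite(f'pics/{name}.png',im[:,:,::-1]); return im
def campose(cam):
    m=ctrl.camera_model(cam)
    if 'pose' in m: return m,np.array(m['pose'])
    s=ctrl.read_state(); T=np.eye(4);T[:3,:3]=s['orientation'];T[:3,3]=s['ee_pos']
    return m,T@np.array(m['tool_from_camera'])
def pix2z(cam,u,v,z,mp=None):
    m,P=mp or campose(cam)
    d=np.array([(u-m['cx'])/m['fx'],-(v-m['cy'])/m['fy'],-1.])
    d=P[:3,:3]@d;o=P[:3,3]
    return o+d*(z-o[2])/d[2]
def proj(cam,p,mp=None):
    m,P=mp or campose(cam)
    q=np.linalg.inv(P)@np.append(p,1)
    return np.array([m['cx']+m['fx']*q[0]/-q[2], m['cy']-m['fy']*q[1]/-q[2]])
E
python3 - <<'E'
from h import *
np.set_printoptions(precision=4,suppress=True)
for c in('scene','side','wrist'):
    shot(c,c+'0'); m=ctrl.camera_model(c); print(c,m)
for c in('scene','side'):
    for l in('magazine','tray','lever_grip','lock_grip','lid_edge','spray_can','magnet_square','chipping_hammer','wire_brush','stub_tin','tee_joint','bar_clamp'):
        r=ctrl.find_in(l,c); print(c,l,[(np.round(x['location']).tolist(),round(x['conf'],2)) for x in r[:3]])
print(ctrl.read_state())
E
```

```text
pics
scene {'fx': 611.2405405407407, 'fy': 611.2405405407407, 'cx': 311.73476503917084, 'cy': 236.68538159141582, 'pose': array([[ 0.5655, -0.4894,  0.6639,  1.5356],
       [ 0.8247,  0.3242, -0.4634, -0.6286],
       [ 0.0116,  0.8095,  0.5869,  0.9743],
       [ 0.    ,  0.    ,  0.    ,  1.    ]])}
side {'fx': 443.0477521549107, 'fy': 443.0477521549107, 'cx': 321.682478525253, 'cy': 240.33137832922736, 'pose': array([[-0.9832,  0.1068, -0.1482,  0.3962],
       [-0.1827, -0.5588,  0.8089,  0.984 ],
       [ 0.0036,  0.8224,  0.5689,  0.8207],
       [ 0.    ,  0.    ,  0.    ,  1.    ]])}
wrist {'fx': 332.28252413677455, 'fy': 332.28252413677455, 'cx': 323.62966463590845, 'cy': 236.59659055417762, 'tool_from_camera': array([[ 0.0003,  0.9596,  0.2813,  0.0796],
       [ 1.    , -0.0004,  0.0001,  0.0001],
       [ 0.0002,  0.2813, -0.9596, -0.1715],
       [ 0.    ,  0.    ,  0.    ,  1.    ]])}
scene magazine [([360.0, 228.0], 0.86)]
scene tray [([152.0, 331.0], 0.84), ([413.0, 292.0], 0.25)]
scene lever_grip [([326.0, 233.0], 0.76)]
scene lock_grip [([442.0, 213.0], 0.73), ([35
[... 783 characters left out ...]
.0], 0.52)]
side stub_tin [([270.0, 248.0], 0.88)]
side tee_joint [([237.0, 318.0], 0.95)]
side bar_clamp [([299.0, 445.0], 0.55), ([294.0, 263.0], 0.44)]
{'t': 1.35, 'q': array([-72.8408,  21.7068,  99.3634,  -0.0005,  58.9304,  -1.9087]), 'qvel': array([ 0.0346, -0.0566, -0.0307,  0.0328, -0.0526,  0.0063]), 'joint_efforts': array([ -0.0072, -76.3705, -43.474 ,   0.0649,   0.0391,   0.    ]), 'ee_pos': array([ 0.2287, -0.6616,  0.214 ]), 'orientation': array([[ 0.9451,  0.3267, -0.    ],
       [ 0.3267, -0.9451,  0.    ],
       [-0.    , -0.    , -1.    ]]), 'ft_force': array([-0.5479, -0.3137,  0.3377]), 'moment': array([-0.0118, -0.0358, -0.0351]), 'gripper_width': 0.09152876938938999}
```

View pics/scene0.png

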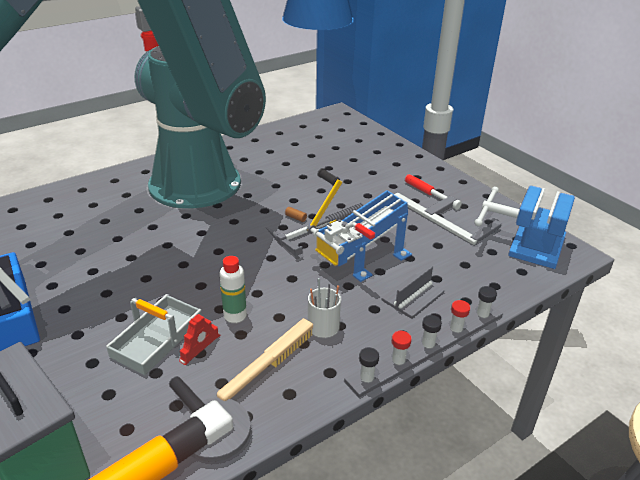

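View pics/side0.png

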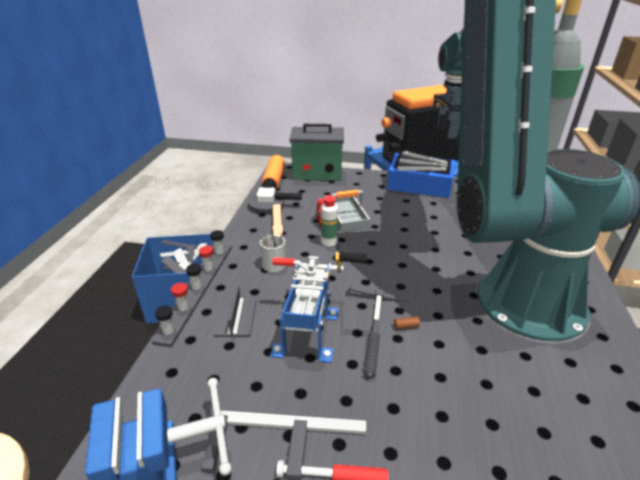

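View pics/wrist0.png

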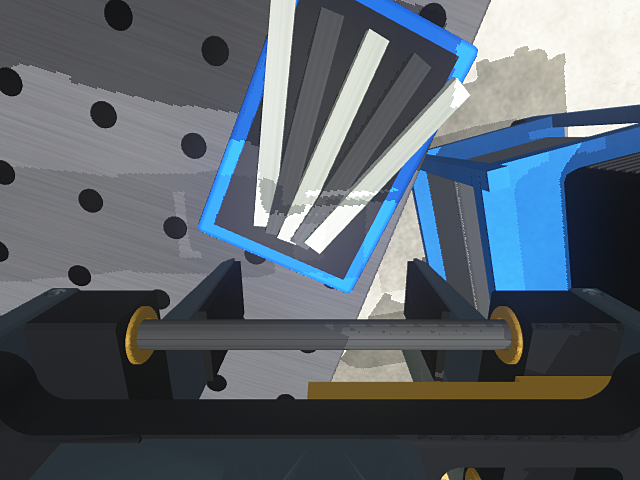

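Run:
```python
import cv2
a=cv2.imread('pics/scene0.png');b=cv2.imread('pics/side0.png')
cv2.imwrite('pics/c1.png',cv2.resize(a[270:390,90:250],None,fx=5,fy=5,interpolation=2))
cv2.imwrite('pics/c2.png',cv2.resize(a[160:290,265:425],None,fx=5,fy=4.6,interpolation=2))
cv2.imwrite('pics/c3.png',cv2.resize(b[240:380,240:420],None,fx=4.2,fy=4.2,interpolation=2))
```

```text
(no output)
```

View pics/c1.png

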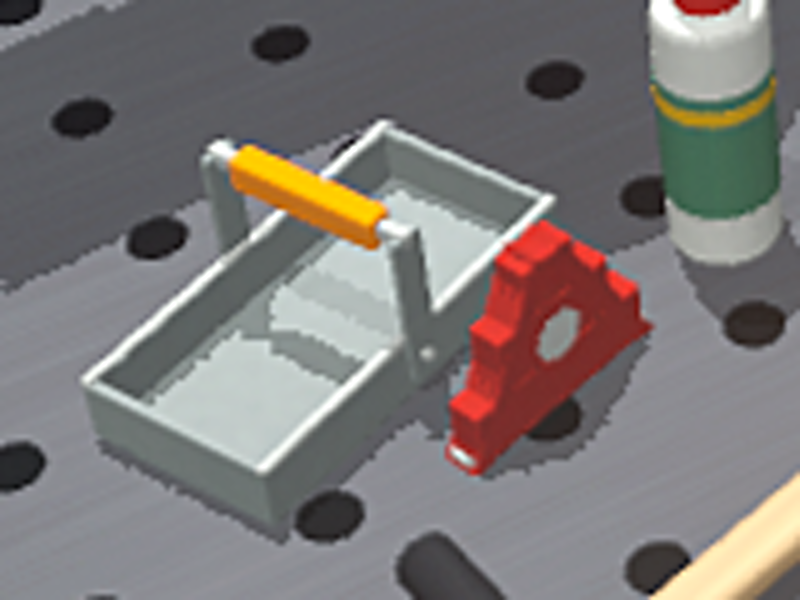

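View pics/c2.png

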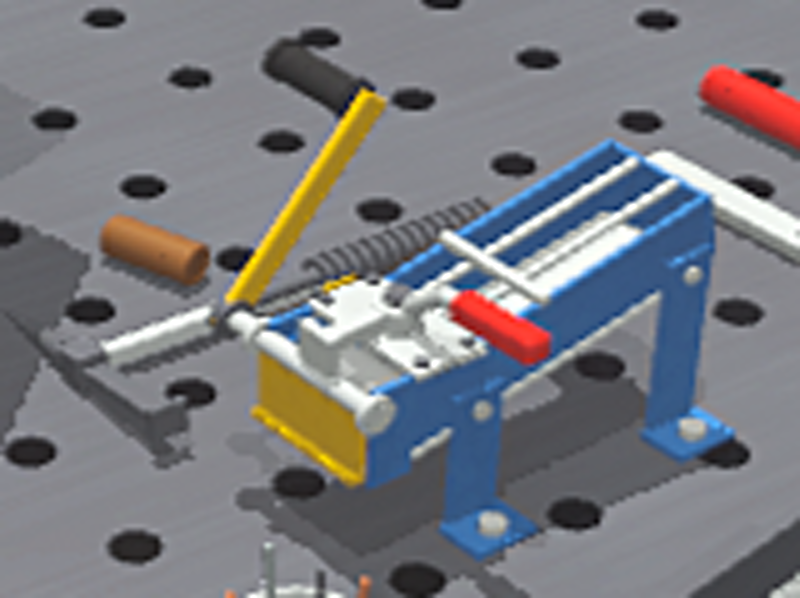

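View pics/c3.png

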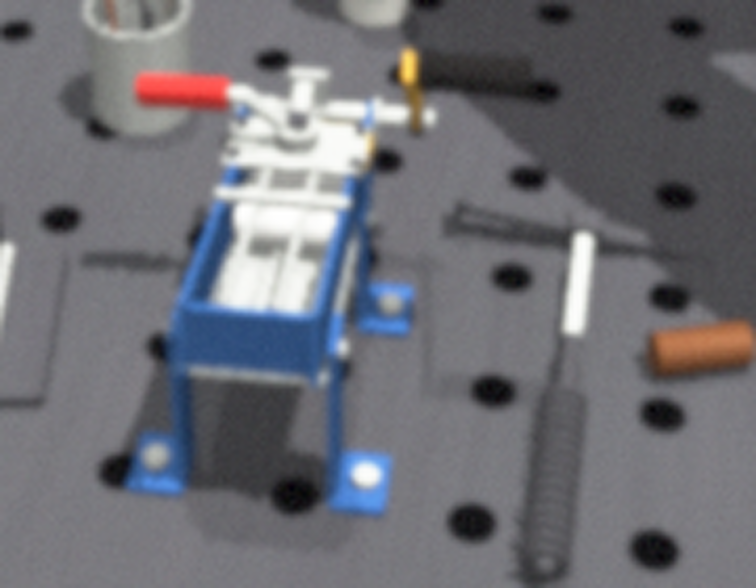

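```bash
cat > fit.py <<'E'
from h import *
from scipy.optimize import least_squares
np.set_printoptions(precision=4,suppress=True)
MP={c:campose(c) for c in('scene','side')}
def c1(u,v): return (90+u/5-.4,270+v/5-.4)
def c2(u,v): return (265+u/5-.4,160+v/4.6-.4)
def c3(u,v): return (240+u/4.2-.4,240+v/4.2-.4)
def fit(obs,x0):
    def w(p,l):
        c,s=np.cos(p[2]),np.sin(p[2]); return np.array([p[0]+c*l[0]-s*l[1],p[1]+s*l[0]+c*l[1],l[2]])
    f=lambda p:np.concatenate([proj(c,w(p,l),MP[c])-np.array(px) for c,l,px in obs])
    r=least_squares(f,x0,loss='soft_l1'); return r.x,r.fun.reshape(-1,2) if False else f(r.x).reshape(-1,2)
# tray: find order
px=[c1(388,123),c1(552,200),c1(265,470),c1(85,380)]
W=[pix2z('scene',*p,.032,MP['scene']) for p in px]
print('tray corners',np.array(W))
e=W[0]-W[3]; yaw=np.arctan2(e[1],e[0])
x0=np.append(np.mean(W,0)[:2],yaw)
loc=[(.095,.05,.032),(.095,-.05,.032),(-.095,-.05,.032),(-.095,.05,.032)]
obs=[('scene',l,p) for l,p in zip(loc,px)]
g=[(0,.04,.094),(0,-.04,.094)]
print('tray',*fit(obs,x0))
P,_=fit(obs,x0)
W=pix2z('scene',*c2(318,77),.203,MP['scene']);V=pix2z('scene',*c2(500,325),.150,MP['scene'])
print(W,V)
obs=[('scene',(-.028,.105,.203),c2(318,77)),('scene',(-.063,-.068,.150),c2(500,325)),
('scene',(-.112,.039,.057),c2(254,414)),('scene',(-.112,-.039,.057),c2(362,482)),
('scene',(.115,.04,.153),c2(612,143)),('scene',(.115,-.04,.153),c2(712,197)),
('side',(-.028,.105,.203),c3(478,75)),('side',(-.063,-.068,.150),c3(182,90)),
('side',(.115,-.04,.153),c3(178,303)),('side',(.115,.04,.153),c3(328,315))]
d=V-W # local vector (-.035,-.173)
yaw=np.arctan2(d[1],d[0])-np.arctan2(-.173,-.035)
x0=[*(.5*(V+W))[:2],yaw]
M,r=fit(obs,x0);print('mag',M,np.degrees(M[2]));print(r)
c,s=np.cos(M[2]),np.sin(M[2])
for n,l in dict(dock=(-.187,0),lever=(-.028,.105),leverdn=(.018,.105),lock=(-.063,-.072),lockopen=(.009,0),axis=(-.063,0)).items(): print(n,M[0]+c*l[0]-s*l[1],M[1]+s*l[0]+c*l[1])
for n,px,z in(('can top',(231,262),.16),('can base',(235,321),0.0),('can side',(331,245),0),('tin top',(324,292),.085),('stubtop',(322,282),.12)):
    cam='side' if 'side' in n else 'scene'; print(n,pix2z(cam,*px,z,MP[cam]))
print('magnet ends',pix2z('scene',*c1(465,465),0,MP['scene']),pix2z('scene',*c1(648,328),0,MP['scene']),pix2z('scene',*c1(545,230),.086,MP['scene']))
E
python3 fit.py
```

```text
tray corners [[ 0.4721 -0.2919  0.032 ]
 [ 0.5614 -0.252   0.032 ]
 [ 0.6424 -0.4199  0.032 ]
 [ 0.5531 -0.4633  0.032 ]]
tray [ 0.5572 -0.3564  2.0162] [[-0.3264 -0.1645]
 [ 1.1281 -0.4808]
 [-0.2085  0.4046]
 [-0.2082  0.0358]]
[0.4748 0.1594 0.203 ] [0.6504 0.1397 0.15  ]
mag [0.5764 0.1947 1.6436] 94.17377370186601
[[-0.3213 -0.1392]
 [-1.3813  0.076 ]
 [ 1.9817 -1.5508]
 [ 0.7397 -0.9412]
 [-1.21   -4.6783]
 [ 1.1099 -3.2701]
 [-0.6793 -0.4655]
 [ 0.2095 -0.1737]
 [-1.1003 -1.2747]
 [ 0.0574 -1.142 ]]
dock 0.5900498318741386 0.008179758719794789
lever 0.47375601507428133 0.15911599749008218
leverdn 0.4704080576343631 0.20499400072671506
lock 0.6528339516673498 0.13709117908972052
lockopen 0.5757846219127483 0.20365994642370877
axis 0.5810249031230549 0.13185089787941384
can top [ 0.5953 -0.182   0.16  ]
can base [ 0.6069 -0.1899  0.    ]
can side [ 0.5758 -0.1627  0.    ]
tin top [ 0.716  -0.0213  0.085 ]
stubtop [ 0.7192 -0.0299  0.12  ]
magnet ends [ 0.6562 -0.342   0.    ] [ 0.6271 -0.2407  0.    ] [ 0.6323 -0.2841  0.086 ]
```

{"api": "apply_moves", "payload": {
  "rows": [
    {"dx":4.1,"dy":3.8,"spin":0.014},
    {"dx":4.1,"dy":3.8,"spin":0.014},
    {"dx":4.1,"dy":3.8,"spin":0.014},
    {"dx":4.1,"dy":3.8,"spin":0.014},
    {"dx":4.1,"dy":3.8,"spin":0.014},
    {"dx":4.1,"dy":3.8,"spin":0.014},
    {"dx":4.1,"dy":3.8,"spin":0.014},
    {"dx":3.0,"dy":2.9,"spin":0.014},
    {"dx":0}
  ]
}}

```text
invalid input
```

Run:
```python
from h import *
np.set_printoptions(precision=4,suppress=True)
s=ctrl.read_state();print(s['t'],s['ee_pos'],s['orientation'][:,1],s['q'])
shot('wrist','w1')
mp=campose('wrist')
P=(.5572,-.3564,2.0162);c,sn=np.cos(P[2]),np.sin(P[2])
for l in((0,.04,.094),(0,-.04,.094),(0.095,.05,.032),(.095,-.05,.032)):
    print(l,proj('wrist',[P[0]+c*l[0]-sn*l[1],P[1]+sn*l[0]+c*l[1],l[2]],mp))
```

```text
1.35 [ 0.2287 -0.6616  0.214 ] [ 0.3267 -0.9451 -0.    ] [-72.8408  21.7068  99.3634  -0.0005  58.9304  -1.9087]
(0, 0.04, 0.094) [  27.0832 -369.8639]
(0, -0.04, 0.094) [ -27.6595 -591.5561]
(0.095, 0.05, 0.032) [ -17.0927 -216.4744]
(0.095, -0.05, 0.032) [ -73.3992 -405.0155]
```

View pics/w1.png

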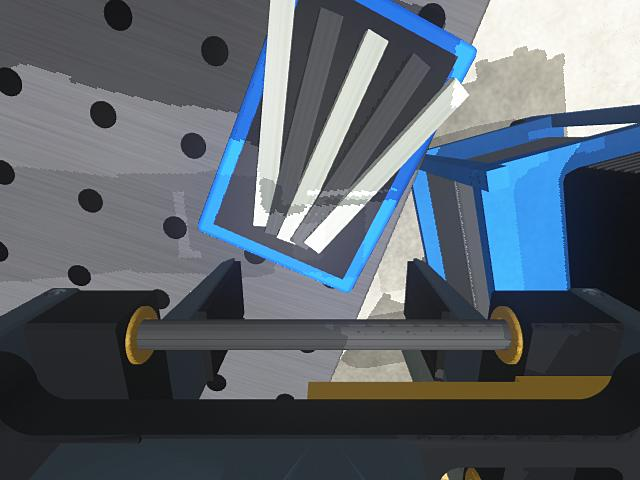

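{"api": "apply_moves", "payload": {
  "rows": [
    {"dx":4.1,"dy":3.8,"dz":0,"spin":0.014,"jaw":1},
    {"dx":4.1,"dy":3.8,"dz":0,"spin":0.014,"jaw":1},
    {"dx":4.1,"dy":3.8,"dz":0,"spin":0.014,"jaw":1},
    {"dx":4.1,"dy":3.8,"dz":0,"spin":0.014,"jaw":1},
    {"dx":4.1,"dy":3.8,"dz":0,"spin":0.014,"jaw":1},
    {"dx":4.1,"dy":3.8,"dz":0,"spin":0.014,"jaw":1},
    {"dx":4.1,"dy":3.8,"dz":0,"spin":0.014,"jaw":1},
    {"dx":3.0,"dy":2.9,"dz":0,"spin":0.014,"jaw":1},
    {"dx":0,"dy":0,"dz":0,"spin":0,"jaw":1}
  ],
  "force": 30
}}

```text
t: 2.52
ee_pos: [0.5543, -0.357, 0.215]
orientation: [[0.902, 0.432, 0.002], [0.432, -0.902, -0.002], [0.001, 0.003, -1.0]]
ft_force: [-0.3, -0.7, 0.6]
gripper_width: 0.0911
```

```bash
cat > w1.py <<'E'
from h import *
np.set_printoptions(precision=4,suppress=True)
s=ctrl.read_state();print(s['t'],s['ee_pos'],s['orientation'][:,1],s['q'])
shot('wrist','w1')
mp=campose('wrist')
P=(.5572,-.3564,2.0162);c,sn=np.cos(P[2]),np.sin(P[2])
for l in((0,.04,.094),(0,-.04,.094),(0.095,.05,.032),(.095,-.05,.032)):
    print(l,proj('wrist',[P[0]+c*l[0]-sn*l[1],P[1]+sn*l[0]+c*l[1],l[2]],mp))
E
python3 w1.py
```

```text
2.525 [ 0.5543 -0.357   0.215 ] [ 0.432  -0.9019  0.0029] [-34.7927  17.9886 104.3708  -0.0428  57.4683  29.6379]
(0, 0.04, 0.094) [323.4885 267.0671]
(0, -0.04, 0.094) [323.5299 181.6576]
(0.095, 0.05, 0.032) [239.2247 255.1413]
(0.095, -0.05, 0.032) [232.4571 164.7705]
```

View pics/w1.png

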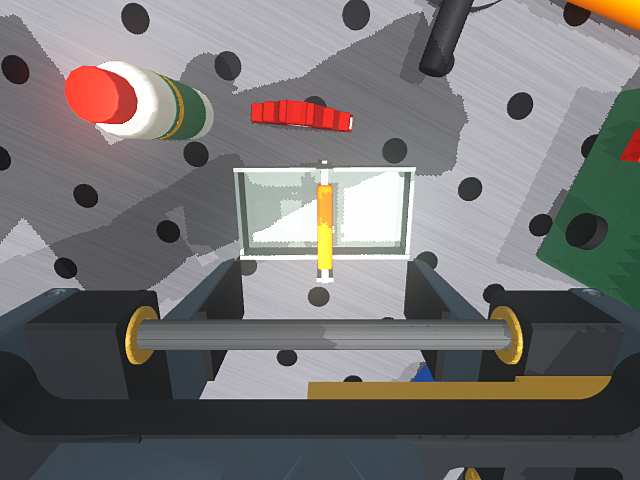

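{"api": "apply_moves", "payload": {
  "rows": [
    {"dx":0.25,"dy":0,"dz":-4,"spin":0,"jaw":1},
    {"dx":0,"dy":0,"dz":-4,"spin":0,"jaw":1},
    {"dx":0,"dy":0,"dz":-4,"spin":0,"jaw":1},
    {"dx":0,"dy":0,"dz":-2.8,"spin":0,"jaw":1},
    {"dx":0,"dy":0,"dz":0,"spin":0,"jaw":0},
    {"dx":0,"dy":0,"dz":0,"spin":0,"jaw":0},
    {"dx":0,"dy":0,"dz":0,"spin":0,"jaw":0},
    {"dx":0,"dy":0,"dz":0,"spin":0,"jaw":0},
    {"dx":0,"dy":0,"dz":0,"spin":0,"jaw":0},
    {"dx":0,"dy":0,"dz":0,"spin":0,"jaw":0}
  ],
  "force": 35
}}

```text
t: 3.82
ee_pos: [0.5541, -0.3645, 0.069]
orientation: [[0.905, 0.426, 0.008], [0.426, -0.905, -0.008], [0.004, 0.01, -1.0]]
ft_force: [0.4, -0.1, -0.1]
gripper_width: 0.034
```

{"api": "apply_moves", "payload": {
  "rows": [
    {"dx":0.25,"dy":0.75,"dz":-0.3,"spin":0,"jaw":0.35},
    {"dx":0,"dy":0,"dz":0,"spin":0,"jaw":0.35}
  ]
}}

```text
t: 4.08
ee_pos: [0.5567, -0.3563, 0.0657]
orientation: [[0.905, 0.426, 0.008], [0.426, -0.905, -0.007], [0.004, 0.01, -1.0]]
ft_force: [0.1, 0.1, 0.5]
gripper_width: 0.032
```

```bash
sed -i "s/'w1'/'w2'/" w1.py; python3 w1.py
```

```text
4.075 [ 0.5567 -0.3563  0.0657] [ 0.4257 -0.9048  0.01  ] [-34.602   29.2562 106.8905  -0.1361  43.2422  30.2991]
(0, 0.04, 0.094) [324.3358 380.3631]
(0, -0.04, 0.094) [323.469  230.1254]
(0.095, 0.05, 0.032) [187.559  332.5552]
(0.095, -0.05, 0.032) [168.2436 189.6455]
```

View pics/w2.png

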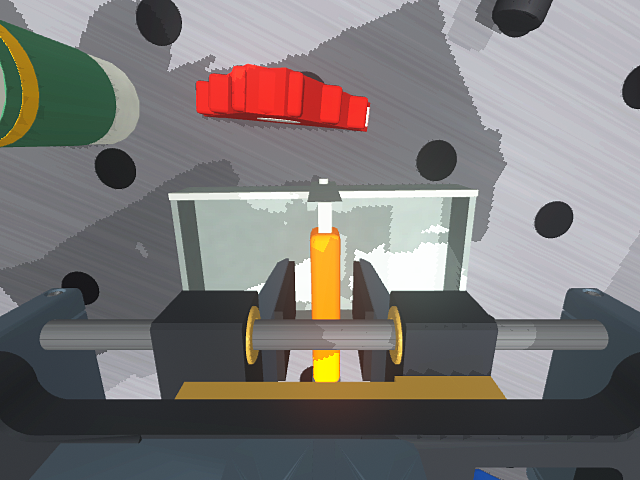

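{"api": "apply_moves", "payload": {
  "rows": [
    {"dx":0,"dy":0,"dz":0,"spin":0,"jaw":0},
    {"dx":0,"dy":0,"dz":0,"spin":0,"jaw":0},
    {"dx":0,"dy":0,"dz":0,"spin":0,"jaw":0},
    {"dx":0,"dy":0,"dz":0,"spin":0,"jaw":0},
    {"dx":0,"dy":0,"dz":2,"spin":0,"jaw":0},
    {"dx":0,"dy":0,"dz":4,"spin":0,"jaw":0},
    {"dx":0,"dy":0,"dz":4,"spin":0,"jaw":0},
    {"dx":0,"dy":0,"dz":0,"spin":0,"jaw":0}
  ]
}}

```text
t: 5.12
ee_pos: [0.5556, -0.3561, 0.1707]
orientation: [[0.905, 0.426, 0.007], [0.426, -0.905, -0.007], [0.003, 0.009, -1.0]]
ft_force: [0.3, 0.1, -5.5]
gripper_width: 0.0138
```

Run:
```python
from h import *
from fit import *
print('---')
# hammer extents from scene c2
for p in((10,312),(185,460),(150,420),(100,350),(225,315)): print(p,pix2z('scene',*c2(*p),.015,MP['scene'])[:2])
for p in((452,215),(650,245),(575,232),(545,580)): print('side',p,pix2z('side',*c3(*p),.015,MP['side'])[:2])
```

```text
tray corners [[ 0.4721 -0.2919  0.032 ]
 [ 0.5614 -0.252   0.032 ]
 [ 0.6424 -0.4199  0.032 ]
 [ 0.5531 -0.4633  0.032 ]]
tray [ 0.5572 -0.3564  2.0162] [[-0.3264 -0.1645]
 [ 1.1281 -0.4808]
 [-0.2085  0.4046]
 [-0.2082  0.0358]]
[0.4748 0.1594 0.203 ] [0.6504 0.1397 0.15  ]
mag [0.5764 0.1947 1.6436] 94.17377370186601
[[-0.3213 -0.1392]
 [-1.3813  0.076 ]
 [ 1.9817 -1.5508]
 [ 0.7397 -0.9412]
 [-1.21   -4.6783]
 [ 1.1099 -3.2701]
 [-0.6793 -0.4655]
 [ 0.2095 -0.1737]
 [-1.1003 -1.2747]
 [ 0.0574 -1.142 ]]
dock 0.5900498318741386 0.008179758719794789
lever 0.47375601507428133 0.15911599749008218
leverdn 0.4704080576343631 0.20499400072671506
lock 0.6528339516673498 0.13709117908972052
lockopen 0.5757846219127483 0.20365994642370877
axis 0.5810249031230549 0.13185089787941384
can top [ 0.5953 -0.182   0.16  ]
can base [ 0.6069 -0.1899  0.    ]
can side [ 0.5758 -0.1627  0.    ]
tin top [ 0.716  -0.0213  0.085 ]
stubtop [ 0.7192 -0.0299  0.12  ]
magnet ends [ 0.6562 -0.342   0.    ] [ 0.6271 -0.2407  0.    ] [ 0.6323 -0.2841  0.086 ]
---
(10, 312) [0.3471 0.0506]
(185, 460) [0.5182 0.0513]
(150, 420) [0.4778 0.0564]
(100, 350) [0.4067 0.0709]
(225, 315) [0.4144 0.1466]
side (452, 215) [0.4927 0.0646]
side (650, 245) [0.364  0.0697]
side (575, 232) [0.4123 0.0663]
side (545, 580) [0.4053 0.3428]
```

{"api": "apply_moves", "payload": {
  "rows": [
    {"dx":-4.8,"dy":2,"dz":0,"spin":-0.12,"jaw":0},
    {"dx":-4.8,"dy":3,"dz":0,"spin":-0.12,"jaw":0},
    {"dx":0,"dy":4.5,"dz":0,"spin":-0.12,"jaw":0},
    {"dx":0,"dy":5,"dz":0,"spin":0,"jaw":0},
    {"dx":0,"dy":5,"dz":0,"spin":0,"jaw":0},
    {"dx":0,"dy":5,"dz":0,"spin":0,"jaw":0},
    {"dx":0,"dy":5,"dz":0,"spin":0,"jaw":0},
    {"dx":0,"dy":0,"dz":0,"spin":0,"jaw":0}
  ]
}}

```text
t: 6.12
ee_pos: [0.45, -0.0513, 0.1654]
orientation: [[0.998, 0.066, -0.004], [0.066, -0.998, -0.007], [-0.004, 0.006, -1.0]]
ft_force: [-0.2, -2.0, -4.0]
gripper_width: 0.0137
```

{"api": "apply_moves", "payload": {
  "rows": [
    {"dx":4.8,"dy":1.0,"dz":0,"spin":0.004,"jaw":0},
    {"dx":4.8,"dy":0.6,"dz":0,"spin":0,"jaw":0},
    {"dx":4.6,"dy":0,"dz":0,"spin":0,"jaw":0},
    {"dx":0,"dy":0,"dz":0,"spin":0,"jaw":0}
  ]
}}

```text
t: 6.62
ee_pos: [0.594, -0.0363, 0.1626]
orientation: [[0.998, 0.07, -0.007], [0.07, -0.998, -0.007], [-0.008, 0.007, -1.0]]
ft_force: [-1.0, -0.2, -4.4]
gripper_width: 0.0136
```

Run:
```python
from h import *
np.set_printoptions(precision=4,suppress=True)
s=ctrl.read_state();print(s['t'],s['ee_pos'],s['orientation'][:,1:],s['ft_force'])
a=shot('scene','s3');b=shot('side','d3');shot('wrist','w3')
cv2.imwrite('pics/s3c.png',cv2.resize(a[160:360,230:430,::-1],None,fx=3,fy=3,interpolation=2))
```

```text
6.625 [ 0.594  -0.0363  0.1626] [[ 0.0702 -0.0072]
 [-0.9975 -0.0071]
 [ 0.0066 -0.9999]] [-1.0238 -0.1995 -4.3656]
```

View pics/s3c.png

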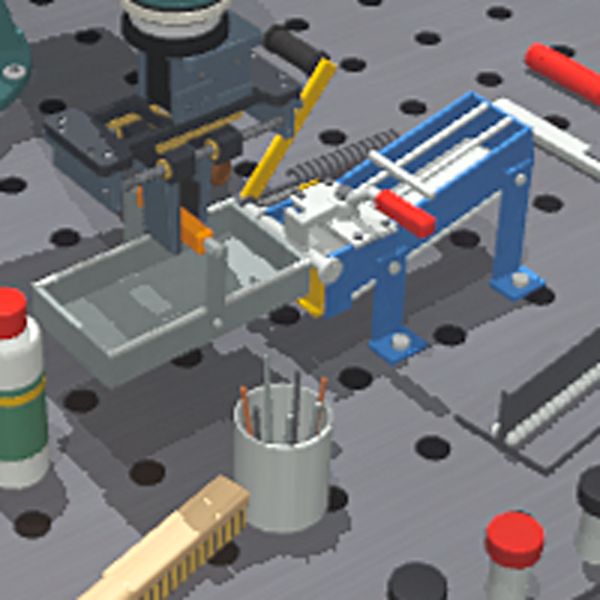

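View pics/w3.png

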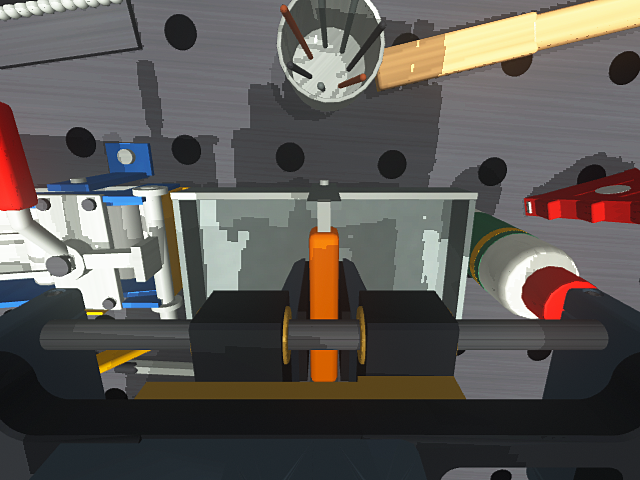

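Run:
```python
from h import *
mp=campose('wrist')
M=(.5764,.1947,1.6436)
c,s=np.cos(M[2]),np.sin(M[2])
for n,l in dict(hub=(-.063,0,.136),redtip=(-.063,-.096,.15),redmid=(-.063,-.068,.15),sh0=(-.112,0,.103),sh1=(-.112,-.04,.103)).items():
    print(n,proj('wrist',[M[0]+c*l[0]-s*l[1],M[1]+s*l[0]+c*l[1],l[2]],mp))
im=cv2.imread('pics/w3.png');cv2.imwrite('pics/w3c.png',cv2.resize(im[90:390,0:240],None,fx=2.4,fy=2,interpolation=2))
```

```text
hub [ 57.65113663 265.89089608]
redtip [ -7.68769334 100.68614683]
redmid [  7.68303531 157.12579393]
sh0 [159.48033783 248.59135302]
sh1 [151.04268452 194.07925065]
```

View pics/w3c.png

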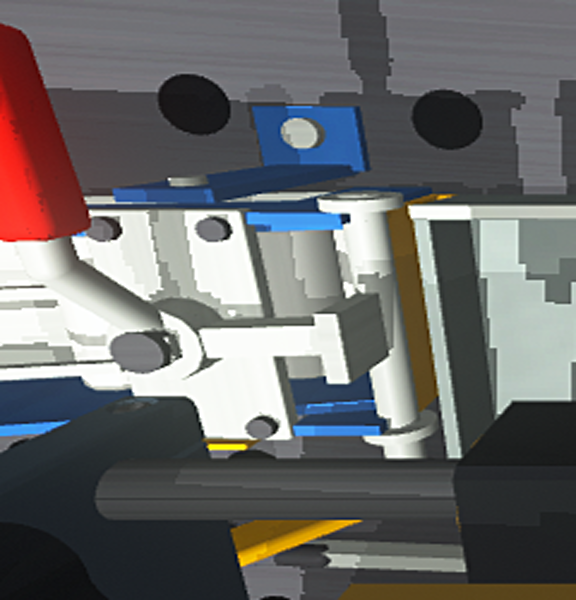

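{"api": "apply_moves", "payload": {
  "rows": [
    {"dx":0,"dy":0.2,"dz":-4,"spin":0,"jaw":0},
    {"dx":0,"dy":0.2,"dz":-3.5,"spin":0,"jaw":0},
    {"dx":0,"dy":0.1,"dz":-1.3,"spin":0,"jaw":0},
    {"dx":0,"dy":0,"dz":0,"spin":0,"jaw":0}
  ]
}}

```text
t: 7.28
ee_pos: [0.5875, -0.0324, 0.0733]
orientation: [[0.998, 0.068, -0.01], [0.068, -0.998, -0.007], [-0.01, 0.006, -1.0]]
ft_force: [-0.2, 0.0, -4.0]
gripper_width: 0.0139
```

{"api": "apply_moves", "payload": {
  "rows": [
    {"dx":0.2,"dy":1.4,"dz":-0.1,"spin":0,"jaw":0},
    {"dx":0.1,"dy":1.4,"dz":-0.1,"spin":0,"jaw":0},
    {"dx":0.0,"dy":1.2,"dz":0,"spin":0,"jaw":0},
    {"dx":0,"dy":0,"dz":0,"spin":0,"jaw":0}
  ]
}}

```text
t: 7.78
ee_pos: [0.5923, 0.0107, 0.0747]
orientation: [[0.998, 0.069, -0.005], [0.069, -0.998, -0.007], [-0.006, 0.007, -1.0]]
ft_force: [0.0, 0.1, -5.0]
gripper_width: 0.0139
```

Lower gently to the table (−8…9 mm) and adjust −2 mm each in x, y.

{"api": "apply_moves", "payload": {
  "rows": [
    {"dx":-0.2,"dy":-0.2,"dz":-0.3,"spin":0,"jaw":0},
    {"dx":0,"dy":0,"dz":-0.4,"spin":0,"jaw":0},
    {"dx":0,"dy":0,"dz":0,"spin":0,"jaw":0}
  ]
}}

```text
t: 8.15
ee_pos: [0.5904, 0.0084, 0.0675]
orientation: [[0.998, 0.069, -0.005], [0.069, -0.998, -0.007], [-0.005, 0.007, -1.0]]
ft_force: [0.3, 0.2, -2.0]
gripper_width: 0.0135
```

{"api": "apply_moves", "payload": {
  "rows": [
    {"dx":0,"dy":0,"dz":-0.15,"spin":0,"jaw":0},
    {"dx":0,"dy":0,"dz":0,"spin":0,"jaw":0.45},
    {"dx":0,"dy":0,"dz":0,"spin":0,"jaw":0.45},
    {"dx":0,"dy":0,"dz":0,"spin":0,"jaw":0.45},
    {"dx":0,"dy":0,"dz":3,"spin":0,"jaw":0.45},
    {"dx":0,"dy":0,"dz":4.5,"spin":0,"jaw":0.45},
    {"dx":0,"dy":0,"dz":5,"spin":0,"jaw":0.45},
    {"dx":0,"dy":0,"dz":0,"spin":0,"jaw":0.45}
  ]
}}

```text
t: 9.15
ee_pos: [0.5906, 0.0075, 0.1957]
orientation: [[0.998, 0.068, -0.005], [0.068, -0.998, -0.007], [-0.006, 0.007, -1.0]]
ft_force: [-0.4, 0.1, -0.4]
gripper_width: 0.041
```

```bash
cat > look.py <<'E'
import sys
from h import *
np.set_printoptions(precision=4,suppress=True)
n=sys.argv[1]
s=ctrl.read_state();print(s['t'],s['ee_pos'],s['orientation'][:,1:],s['ft_force'],s['q'],s['gripper_width'])
for c in sys.argv[2:]:
    a=shot(c,f'{n}_{c}')
    if c=='scene': cv2.imwrite(f'pics/{n}_scene_c.png',cv2.resize(a[150:350,215:435,::-1],None,fx=3.4,fy=3,interpolation=2))
    if c=='side': cv2.imwrite(f'pics/{n}_side_c.png',cv2.resize(a[180:380,230:430,::-1],None,fx=3,fy=3,interpolation=2))
E
python3 look.py a4 scene wrist
```

```text
9.15 [0.5906 0.0075 0.1957] [[ 0.0678 -0.0053]
 [-0.9977 -0.0073]
 [ 0.0069 -1.    ]] [-0.448   0.1117 -0.433 ] [ -1.3377  13.4583 112.6538  -0.5232  54.1848  85.0856] 0.04104923179329118
```

View pics/a4_scene_c.png

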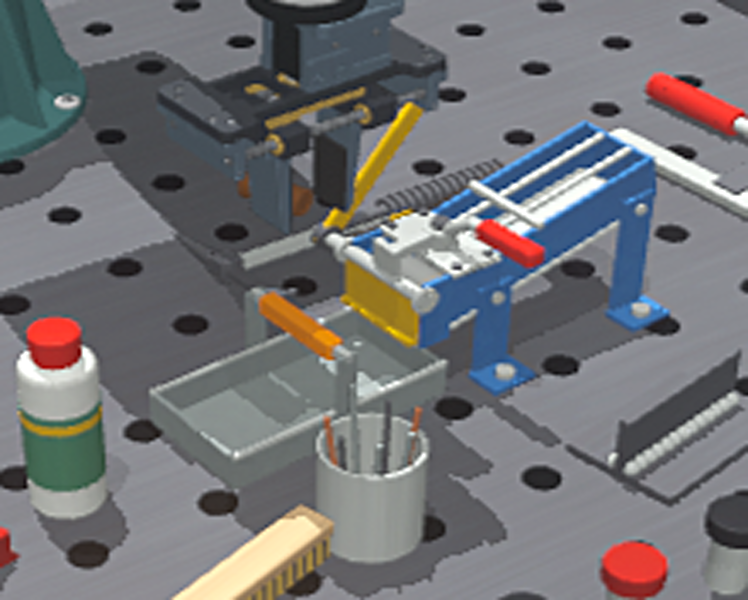

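View pics/a4_wrist.png

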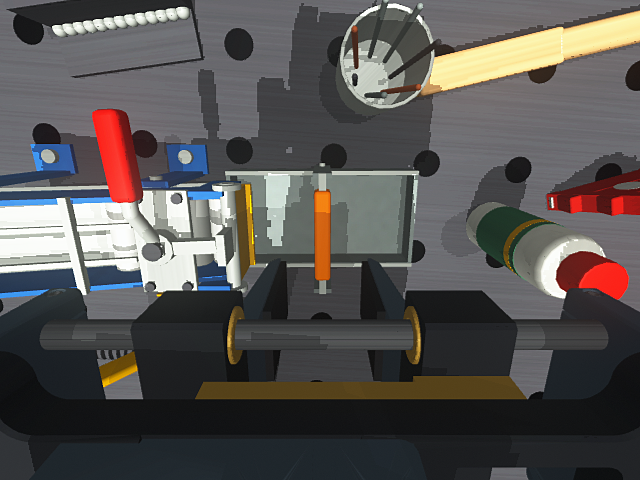

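{"api": "apply_moves", "payload": {
  "rows": [
    {"dx":2.4,"dy":4.4,"dz":0,"spin":0.0,"jaw":0.45},
    {"dx":2.4,"dy":4.4,"dz":0,"spin":0,"jaw":0.45},
    {"dx":2.3,"dy":4.3,"dz":0,"spin":0,"jaw":0.45},
    {"dx":0,"dy":0,"dz":0,"spin":0,"jaw":0.45}
  ]
}}

```text
t: 9.75
ee_pos: [0.6584, 0.1416, 0.185]
orientation: [[0.998, 0.066, -0.019], [0.066, -0.998, -0.008], [-0.02, 0.007, -1.0]]
ft_force: [-0.3, -0.4, -0.6]
gripper_width: 0.041
```

```bash
python3 look.py a5 wrist
```

```text
9.75 [0.6584 0.1416 0.185 ] [[ 0.066  -0.0192]
 [-0.9978 -0.0084]
 [ 0.0071 -0.9998]] [-0.3155 -0.4379 -0.5823] [ 10.2707  21.7516 102.7223  -0.3328  56.6922  96.6757] 0.04100051990910957
```

View pics/a5_wrist.png

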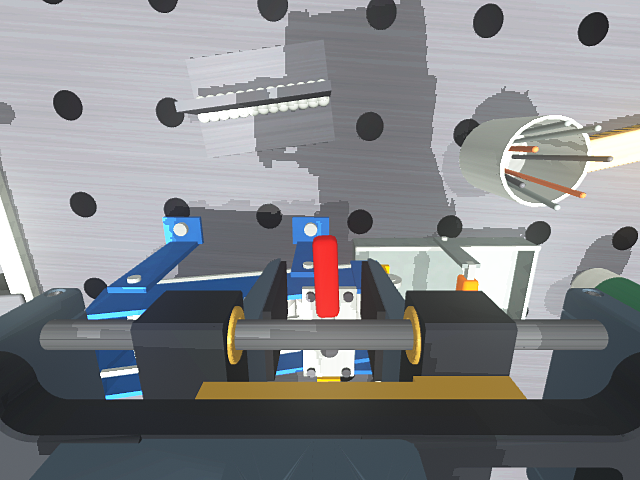

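{"api": "apply_moves", "payload": {
  "rows": [
    {"dx":0.2,"dy":-0.2,"dz":-2.0,"spin":0,"jaw":0.45},
    {"dx":0,"dy":0,"dz":-1.6,"spin":0,"jaw":0.45},
    {"dx":0,"dy":0,"dz":0,"spin":0,"jaw":0.36},
    {"dx":0,"dy":0,"dz":0,"spin":0,"jaw":0.36}
  ]
}}

```text
t: 10.3
ee_pos: [0.657, 0.1353, 0.1432]
orientation: [[0.998, 0.063, -0.025], [0.063, -0.998, -0.01], [-0.026, 0.008, -1.0]]
ft_force: [0.6, 0.6, 0.3]
gripper_width: 0.0329
```

```bash
python3 look.py a6 wrist
```

```text
10.3 [0.657  0.1353 0.1432] [[ 0.063  -0.025 ]
 [-0.998  -0.0098]
 [ 0.0082 -0.9996]] [0.5741 0.5896 0.2773] [  9.7686  24.6185 103.7094  -0.3849  53.182   96.3974] 0.03288889701605592
```

View pics/a6_wrist.png

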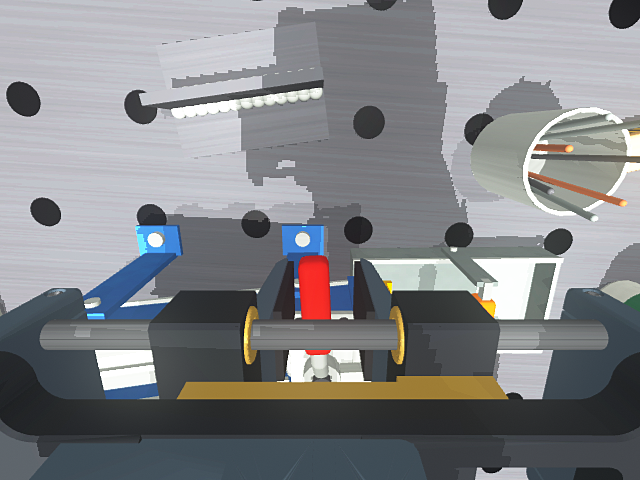

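{"api": "apply_moves", "payload": {
  "rows": [
    {"dx":-0.15,"dy":1.3,"dz":0.1,"spin":0.157,"jaw":0.36},
    {"dx":-0.35,"dy":1.15,"dz":0,"spin":0.157,"jaw":0.36},
    {"dx":-0.55,"dy":1.1,"dz":0,"spin":0.157,"jaw":0.36},
    {"dx":-0.7,"dy":1.0,"dz":0,"spin":0.157,"jaw":0.36},
    {"dx":-0.85,"dy":0.85,"dz":0,"spin":0.157,"jaw":0.36}
  ]
}}

```text
t: 10.98
ee_pos: [0.6322, 0.1894, 0.1473]
orientation: [[0.645, 0.764, -0.006], [0.764, -0.645, -0.024], [-0.022, 0.011, -1.0]]
ft_force: [1.0, -1.5, -0.4]
gripper_width: 0.0326
```

{"api": "apply_moves", "payload": {
  "rows": [
    {"dx":-1.05,"dy":0.7,"dz":0,"spin":0.157,"jaw":0.36},
    {"dx":-1.05,"dy":0.55,"dz":-0.1,"spin":0.157,"jaw":0.36},
    {"dx":-1.15,"dy":0.4,"dz":0,"spin":0.157,"jaw":0.36},
    {"dx":-1.2,"dy":0.2,"dz":0,"spin":0.157,"jaw":0.36},
    {"dx":-1.2,"dy":0.0,"dz":0,"spin":0.157,"jaw":0.36},
    {"dx":0,"dy":0,"dz":0,"spin":0,"jaw":0.36}
  ]
}}

```text
t: 11.72
ee_pos: [0.5762, 0.2091, 0.1506]
orientation: [[-0.11, 0.994, 0.02], [0.994, 0.111, -0.017], [-0.019, 0.018, -1.0]]
ft_force: [0.7, 0.4, 1.1]
gripper_width: 0.033
```

```bash
python3 look.py a7 wrist scene
```

```text
11.725 [0.5762 0.2091 0.1506] [[ 0.9937  0.0198]
 [ 0.1106 -0.017 ]
 [ 0.0178 -0.9997]] [0.7234 0.3754 1.0561] [ 18.3247  18.4639 111.7148  -1.6939  49.0606  13.0832] 0.033023789337342555
```

View pics/a7_wrist.png

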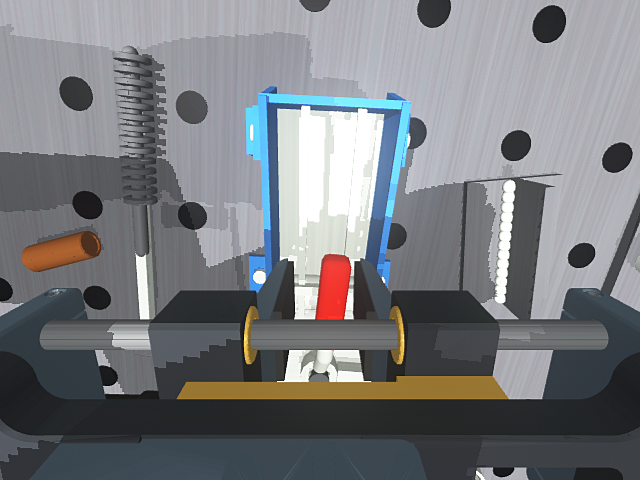

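View pics/a7_scene_c.png

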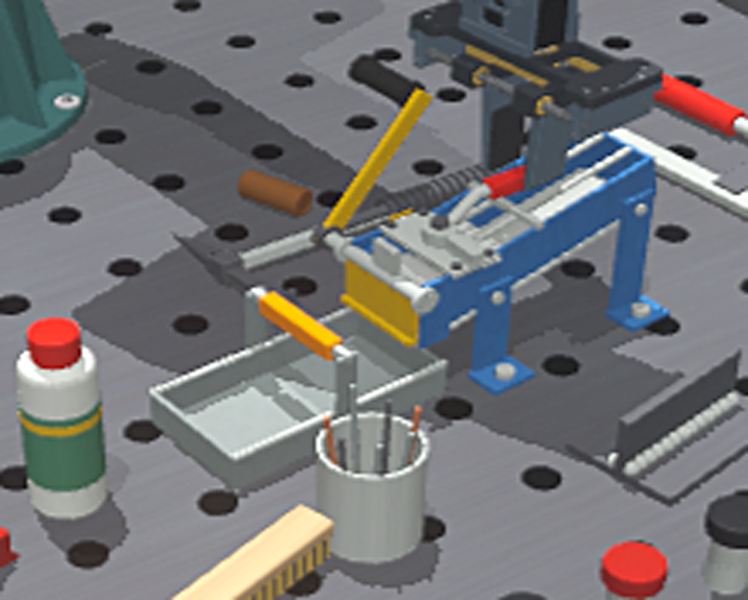

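{"api": "apply_moves", "payload": {
  "rows": [
    {"dx":-0.5,"dy":0,"dz":-0.3,"spin":0,"jaw":0.36},
    {"dx":-0.4,"dy":0,"dz":0,"spin":0,"jaw":0.36},
    {"dx":0,"dy":0,"dz":0,"spin":0,"jaw":0.36}
  ]
}}

```text
t: 12.2
ee_pos: [0.569, 0.2092, 0.1478]
orientation: [[-0.102, 0.995, 0.022], [0.995, 0.102, -0.016], [-0.019, 0.02, -1.0]]
ft_force: [2.9, 0.7, -0.9]
gripper_width: 0.0329
```

{"api": "apply_moves", "payload": {
  "rows": [
    {"dx":-0.3,"dy":0,"dz":0,"spin":0,"jaw":0.36},
    {"dx":0,"dy":0,"dz":0,"spin":0,"jaw":0.36}
  ]
}}

```text
t: 12.45
ee_pos: [0.5689, 0.2092, 0.1484]
orientation: [[-0.101, 0.994, 0.028], [0.995, 0.101, -0.016], [-0.018, 0.027, -0.999]]
ft_force: [3.4, 0.9, -2.3]
gripper_width: 0.0328
```

```bash
python3 look.py a8 wrist
```

```text
12.45 [0.5689 0.2092 0.1484] [[ 0.9945  0.0284]
 [ 0.1015 -0.0155]
 [ 0.0267 -0.9995]] [ 3.3829  0.9033 -2.265 ] [ 18.595   17.8894 112.8189  -1.8324  48.0457  13.9936] 0.03280233374582097
```

View pics/a8_wrist.png

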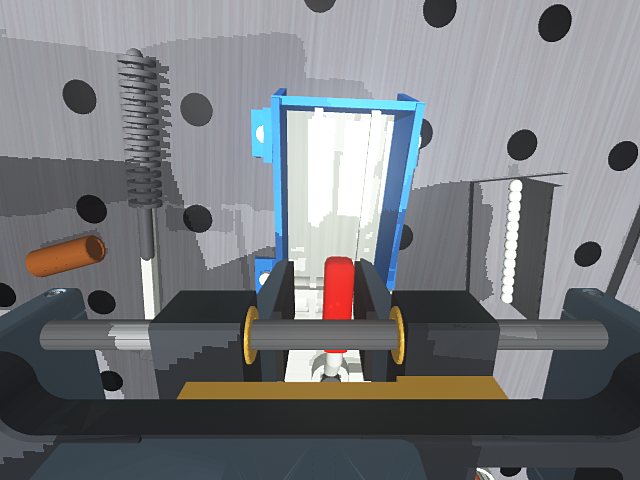

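{"api": "apply_moves", "payload": {
  "rows": [
    {"dx":0.6,"dy":0,"dz":0.5,"spin":0,"jaw":0.45},
    {"dx":0,"dy":0,"dz":5,"spin":0,"jaw":0.6},
    {"dx":0,"dy":0,"dz":5.5,"spin":-0.16,"jaw":0.6},
    {"dx":-1.1,"dy":-0.5,"dz":0,"spin":-0.16,"jaw":0.6},
    {"dx":-1.1,"dy":-0.5,"dz":0,"spin":-0.16,"jaw":0.6},
    {"dx":-1.1,"dy":-0.6,"dz":0,"spin":-0.16,"jaw":0.6},
    {"dx":-1.1,"dy":-0.6,"dz":0,"spin":-0.16,"jaw":0.6},
    {"dx":-1.1,"dy":-0.6,"dz":0,"spin":-0.16,"jaw":0.6},
    {"dx":-1.1,"dy":-0.6,"dz":0,"spin":-0.16,"jaw":0.6},
    {"dx":-1.1,"dy":-0.6,"dz":0,"spin":-0.16,"jaw":0.6},
    {"dx":-1.1,"dy":-0.6,"dz":0,"spin":-0.16,"jaw":0.6},
    {"dx":-1.1,"dy":-0.4,"dz":0,"spin":-0.16,"jaw":0.6},
    {"dx":0,"dy":0,"dz":0,"spin":0,"jaw":0.6}
  ]
}}

```text
t: 14.12
ee_pos: [0.4729, 0.1574, 0.2658]
orientation: [[1.0, 0.019, -0.019], [0.018, -1.0, -0.022], [-0.019, 0.022, -1.0]]
ft_force: [0.1, -0.5, 0.2]
gripper_width: 0.0548
```

```bash
python3 look.py a9 wrist side
python3 - <<'E'
from h import *
mp=campose('wrist');M=(.5764,.1947,1.6436);c,s=np.cos(M[2]),np.sin(M[2])
for l in((-.028,.137,.203),(-.028,.073,.203),(-.063,0,.136),(-.063+.072,0,.15)): print(l,proj('wrist',[M[0]+c*l[0]-s*l[1],M[1]+s*l[0]+c*l[1],l[2]],mp))
E
```

```text
14.125 [0.4729 0.1574 0.2658] [[ 0.0185 -0.019 ]
 [-0.9996 -0.022 ]
 [ 0.0216 -0.9996]] [ 0.0525 -0.4537  0.152 ] [ 16.2161   0.008  119.6076  -1.0287  61.786  105.6629] 0.0548461859967452
(-0.028, 0.137, 0.203) [321.86841781 288.01637873]
(-0.028, 0.073, 0.203) [317.16623369 206.78026659]
(-0.063, 0, 0.136) [353.61081133 102.4156415 ]
(0.008999999999999994, 0, 0.15) [265.60179062 105.67779211]
```

View pics/a9_wrist.png

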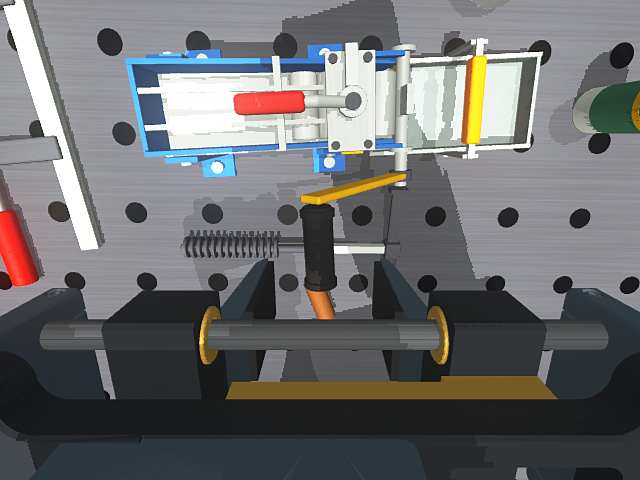

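View pics/a9_side_c.png

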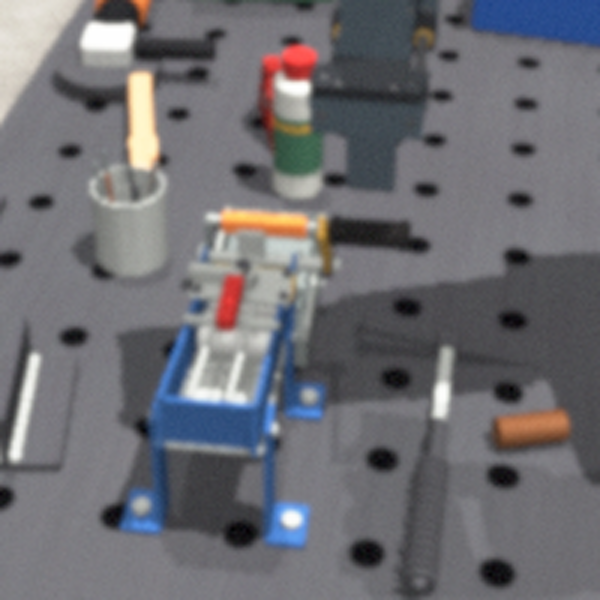

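{"api": "apply_moves", "payload": {
  "rows": [
    {"dx":0,"dy":0.2,"dz":-2.5,"spin":0.05,"jaw":0.6},
    {"dx":0,"dy":0.2,"dz":-3,"spin":0,"jaw":0.6},
    {"dx":0,"dy":0.1,"dz":-2.6,"spin":0,"jaw":0.6},
    {"dx":0,"dy":0,"dz":0,"spin":0,"jaw":0.6}
  ]
}}

```text
t: 14.72
ee_pos: [0.4758, 0.1637, 0.1838]
orientation: [[0.996, 0.086, -0.016], [0.086, -0.996, -0.023], [-0.017, 0.021, -1.0]]
ft_force: [0.4, 0.1, -0.2]
gripper_width: 0.0548
```

```bash
python3 look.py a10 wrist
```

```text
14.725 [0.4758 0.1637 0.1838] [[ 0.0863 -0.0155]
 [-0.996  -0.0225]
 [ 0.0211 -0.9996]] [ 0.3644  0.1343 -0.175 ] [ 16.85     6.8452 122.1985  -1.2366  52.1874 102.6796] 0.05480222554812787
```

View pics/a10_wrist.png

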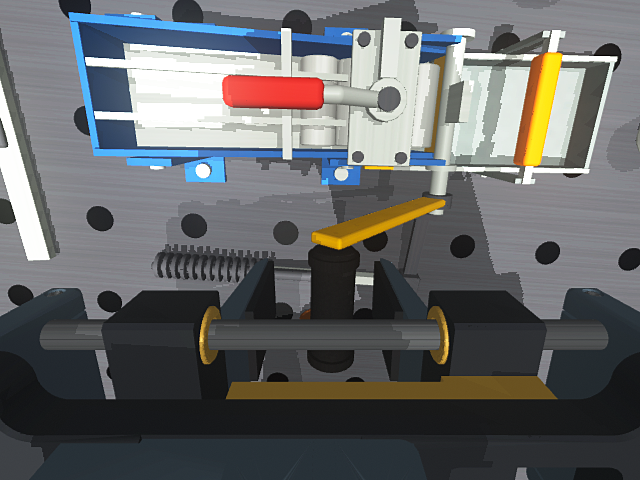

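{"api": "apply_moves", "payload": {
  "rows": [
    {"dx":-0.3,"dy":-0.45,"dz":0,"spin":0,"jaw":0.6},
    {"dx":0,"dy":0,"dz":0,"spin":0,"jaw":0},
    {"dx":0,"dy":0,"dz":0,"spin":0,"jaw":0},
    {"dx":0,"dy":0,"dz":0,"spin":0,"jaw":0},
    {"dx":0,"dy":0,"dz":0,"spin":0,"jaw":0}
  ],
  "force": 25
}}

```text
t: 15.4
ee_pos: [0.4752, 0.1595, 0.1883]
orientation: [[0.996, 0.087, -0.009], [0.087, -0.996, -0.02], [-0.011, 0.02, -1.0]]
ft_force: [0.4, -0.6, -1.7]
gripper_width: 0.0216
```

{"api": "apply_moves", "payload": {
  "rows": [
    {"dx":-0.05,"dy":0.8,"dz":-0.8,"spin":0,"jaw":0},
    {"dx":-0.05,"dy":0.75,"dz":-0.85,"spin":0,"jaw":0},
    {"dx":-0.05,"dy":0.7,"dz":-0.9,"spin":0,"jaw":0},
    {"dx":-0.05,"dy":0.6,"dz":-0.95,"spin":0,"jaw":0}
  ]
}}

```text
t: 15.9
ee_pos: [0.4736, 0.1882, 0.1524]
orientation: [[0.996, 0.086, -0.008], [0.086, -0.996, -0.023], [-0.01, 0.022, -1.0]]
ft_force: [-0.2, -7.1, 4.3]
gripper_width: 0.0217
```

{"api": "apply_moves", "payload": {
  "rows": [
    {"dx":-0.05,"dy":0.45,"dz":-1.0,"spin":0,"jaw":0},
    {"dx":-0.05,"dy":0.4,"dz":-1.05,"spin":0,"jaw":0},
    {"dx":-0.05,"dy":0.35,"dz":-1.1,"spin":0,"jaw":0},
    {"dx":0,"dy":0.25,"dz":-1.1,"spin":0,"jaw":0}
  ]
}}

```text
t: 16.4
ee_pos: [0.4727, 0.2037, 0.1082]
orientation: [[0.996, 0.087, -0.007], [0.087, -0.996, -0.024], [-0.01, 0.024, -1.0]]
ft_force: [-1.4, -9.0, 6.8]
gripper_width: 0.0215
```

{"api": "apply_moves", "payload": {
  "rows": [
    {"dx":0,"dy":-0.05,"dz":-1.0,"spin":0,"jaw":0},
    {"dx":0,"dy":0,"dz":-0.1,"spin":0,"jaw":0},
    {"dx":0,"dy":0,"dz":-0.1,"spin":0,"jaw":0},
    {"dx":0,"dy":0,"dz":-0.1,"spin":0,"jaw":0},
    {"dx":0,"dy":0,"dz":-0.1,"spin":0,"jaw":0},
    {"dx":0,"dy":0,"dz":-0.1,"spin":0,"jaw":0}
  ]
}}

```text
t: 17.15
ee_pos: [0.4726, 0.2056, 0.0914]
orientation: [[0.996, 0.086, -0.009], [0.086, -0.996, -0.024], [-0.011, 0.023, -1.0]]
ft_force: [-1.1, -5.1, 7.1]
gripper_width: 0.0215
```

```bash
python3 look.py b1 scene wrist
```

```text
17.15 [0.4726 0.2056 0.0914] [[ 0.0858 -0.0088]
 [-0.996  -0.024 ]
 [ 0.0231 -0.9997]] [-1.1092 -5.1221  7.1112] [ 21.4881  16.6964 122.7272  -1.6493  41.5605 107.8176] 0.021509627176768836
```

View pics/b1_scene_c.png

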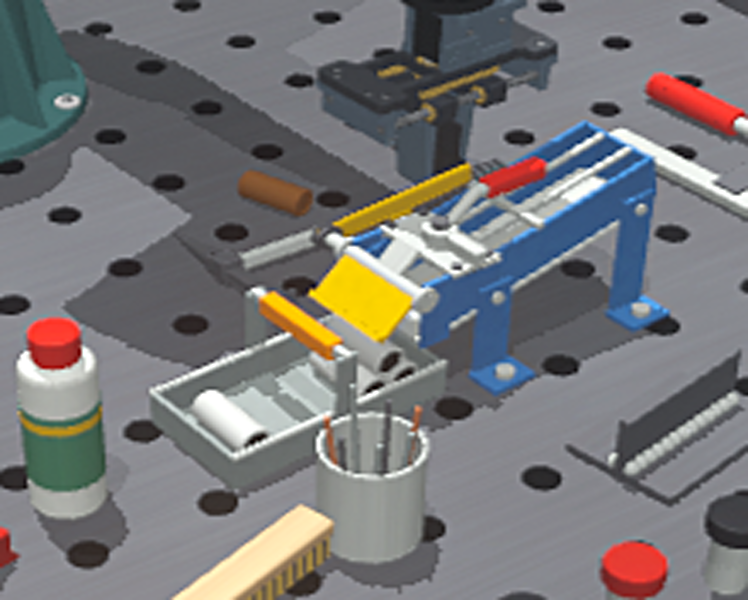

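View pics/b1_wrist.png

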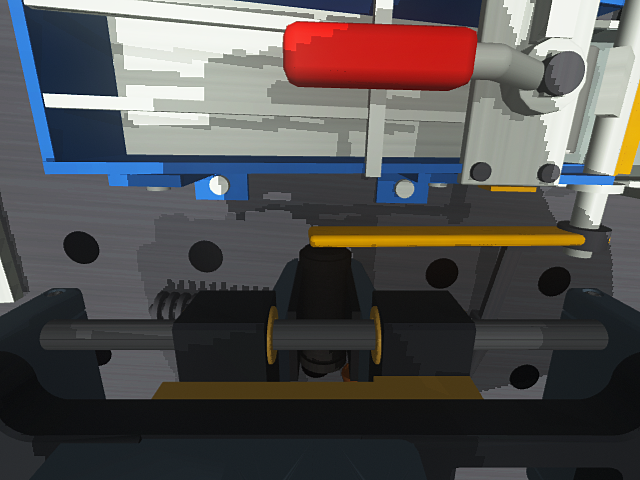

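{"api": "apply_moves", "payload": {
  "rows": [
    {"dx":0,"dy":0,"dz":-0.05,"spin":0,"jaw":0},
    {"dx":0,"dy":0,"dz":-0.05,"spin":0,"jaw":0},
    {"dx":0,"dy":0,"dz":-0.05,"spin":0,"jaw":0},
    {"dx":0,"dy":0,"dz":-0.05,"spin":0,"jaw":0},
    {"dx":0,"dy":0,"dz":-0.05,"spin":0,"jaw":0},
    {"dx":0,"dy":0,"dz":-0.05,"spin":0,"jaw":0},
    {"dx":0,"dy":0,"dz":-0.05,"spin":0,"jaw":0},
    {"dx":0,"dy":0,"dz":-0.05,"spin":0,"jaw":0}
  ]
}}

```text
t: 18.25
ee_pos: [0.4726, 0.2057, 0.0862]
orientation: [[0.996, 0.086, -0.01], [0.085, -0.996, -0.028], [-0.013, 0.027, -1.0]]
ft_force: [-0.8, -5.4, 8.2]
gripper_width: 0.0216
```

```bash
python3 look.py b2 scene
python3 - <<'E'
import cv2
a=cv2.imread('pics/b2_scene.png');cv2.imwrite('pics/b2c.png',cv2.resize(a[220:310,250:370],None,fx=6.5,fy=6.5,interpolation=2))
E
```

```text
18.25 [0.4726 0.2057 0.0862] [[ 0.0857 -0.0104]
 [-0.996  -0.0278]
 [ 0.0268 -0.9996]] [-0.7947 -5.3623  8.1981] [ 21.5929  17.3029 122.6764  -1.9175  41.176  108.1418] 0.021608483598962207
```

View pics/b2c.png

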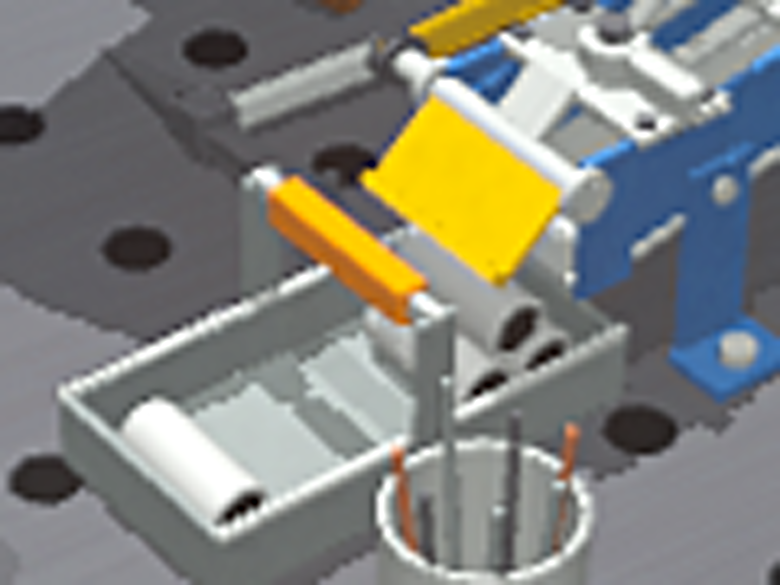

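Run:
```python
from h import *
np.set_printoptions(precision=4,suppress=True)
mp=campose('scene')
f=lambda u,v:(250+u/6.5-.4,220+v/6.5-.4)
for p,z in(((488,385),.0175),((547,352),.0175),((520,328),.041),((520,328),.036),((520,328),.046)): print(p,z,pix2z('scene',*f(*p),z,mp))
print(ctrl.find_in('coupon1','scene'))
```

```text
(488, 385) 0.0175 [0.6151 0.0543 0.0175]
(547, 352) 0.0175 [0.6116 0.0842 0.0175]
(520, 328) 0.041 [0.6174 0.0666 0.041 ]
(520, 328) 0.036 [0.6125 0.0703 0.036 ]
(520, 328) 0.046 [0.6223 0.0628 0.046 ]
[{'location': [321.0, 265.6], 'conf': 0.74}, {'location': [294.2, 213.1], 'conf': 0.7}, {'location': [279.5, 289.5], 'conf': 0.6}, {'location': [320.5, 273.5], 'conf': 0.41}]
```

{"api": "apply_moves", "payload": {
  "rows": [
    {"dx":0,"dy":0.0,"dz":1.1,"spin":0,"jaw":0},
    {"dx":0,"dy":-0.1,"dz":1.1,"spin":0,"jaw":0},
    {"dx":0,"dy":-0.2,"dz":1.1,"spin":0,"jaw":0},
    {"dx":0,"dy":-0.35,"dz":1.05,"spin":0,"jaw":0},
    {"dx":0,"dy":-0.4,"dz":1.0,"spin":0,"jaw":0}
  ]
}}

```text
t: 18.98
ee_pos: [0.4733, 0.191, 0.138]
orientation: [[0.996, 0.088, -0.011], [0.088, -0.995, -0.037], [-0.014, 0.036, -0.999]]
ft_force: [9.6, -18.6, -9.0]
gripper_width: 0.0217
```

```bash
python3 look.py b3 scene side wrist
python3 - <<'E'
import cv2
from rig import ctrl
print(ctrl.read_state()['moment'],ctrl.read_state()['joint_efforts'])
a=cv2.imread('pics/b3_scene.png');cv2.imwrite('pics/b3c.png',cv2.resize(a[180:310,250:390],None,fx=5.5,fy=4.5,interpolation=2))
E
```

```text
18.975 [0.4733 0.191  0.138 ] [[ 0.0882 -0.0107]
 [-0.9955 -0.0369]
 [ 0.0358 -0.9993]] [  9.5646 -18.5815  -8.9842] [ 20.2936  11.7643 122.4515  -2.4173  47.1158 106.9103] 0.021742690680333663
[-2.39859206 -1.15218099 -0.33420796] [  8.73824626 -56.45526767 -36.39166117   2.52694041   0.33028957
  -0.43847711]
```

View pics/b3c.png

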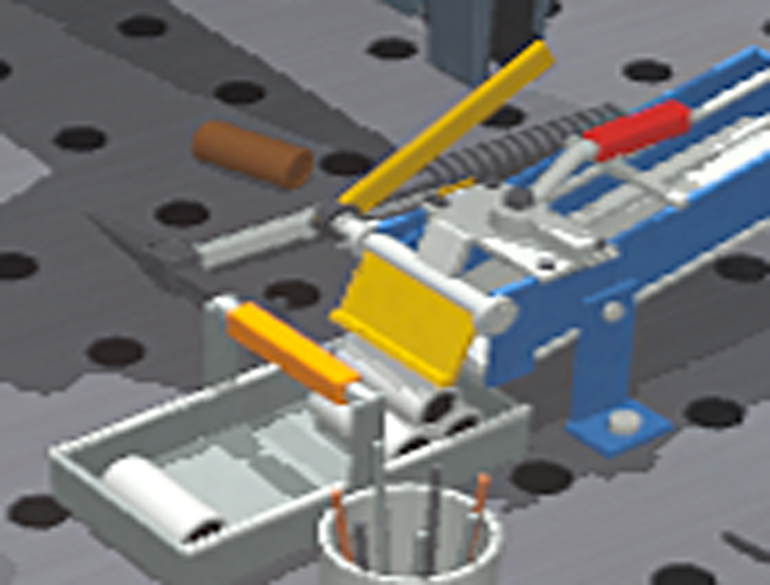

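View pics/b3_side_c.png

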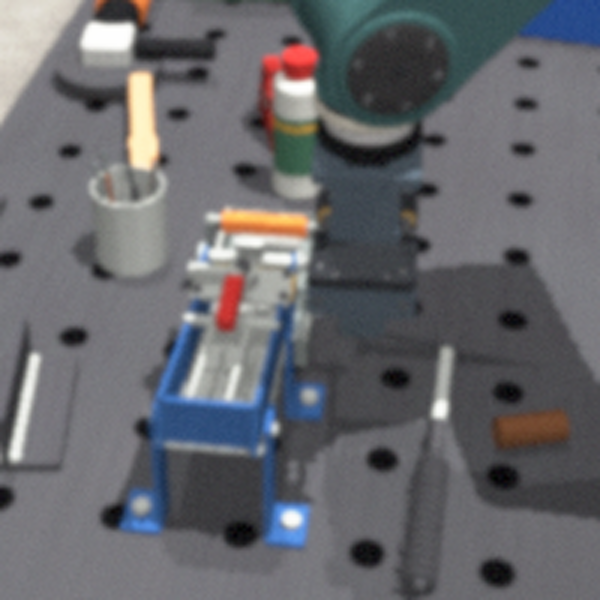

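View pics/b3_wrist.png

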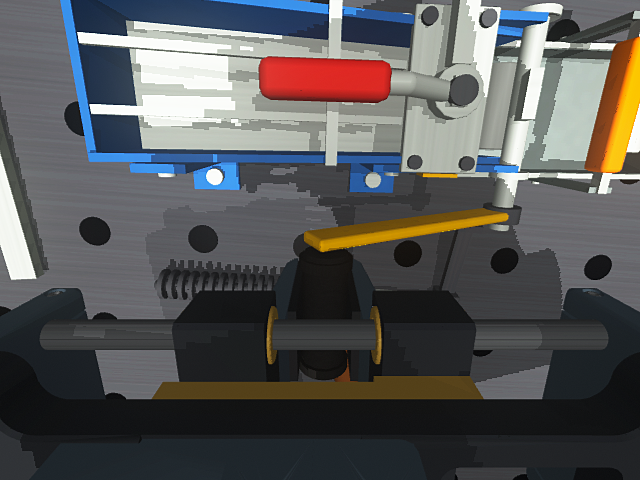

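{"api": "apply_moves", "payload": {
  "rows": [
    {"dx":0.1,"dy":-0.2,"dz":0.1,"spin":0,"jaw":0},
    {"dx":0.1,"dy":-0.2,"dz":0.1,"spin":0,"jaw":0}
  ],
  "force": 12
}}

```text
t: 19.38
ee_pos: [0.4745, 0.1891, 0.14]
orientation: [[0.996, 0.086, -0.013], [0.085, -0.996, -0.033], [-0.015, 0.032, -0.999]]
ft_force: [-10.6, 13.9, 11.9]
gripper_width: 0.0219
```

{"api": "apply_moves", "payload": {
  "rows": [
    {"dx":0,"dy":-0.4,"dz":0.9,"spin":0,"jaw":0},
    {"dx":0,"dy":-0.5,"dz":0.9,"spin":0,"jaw":0}
  ]
}}

```text
t: 19.62
ee_pos: [0.4741, 0.1782, 0.1564]
orientation: [[0.996, 0.089, -0.014], [0.088, -0.995, -0.038], [-0.017, 0.037, -0.999]]
ft_force: [7.3, -18.6, -11.8]
gripper_width: 0.0219
```

```bash
python3 look.py b4 scene wrist
python3 - <<'E'
import cv2
a=cv2.imread('pics/b4_scene.png');cv2.imwrite('pics/b4c.png',cv2.resize(a[180:310,250:390],None,fx=5.5,fy=4.5,interpolation=2))
E
```

```text
19.625 [0.4741 0.1782 0.1564] [[ 0.0888 -0.0136]
 [-0.9954 -0.038 ]
 [ 0.0367 -0.9992]] [  7.32   -18.5758 -11.7952] [ 18.918    9.7398 122.4183  -2.387   49.309  105.4198] 0.021860869183840868
```

View pics/b4c.png

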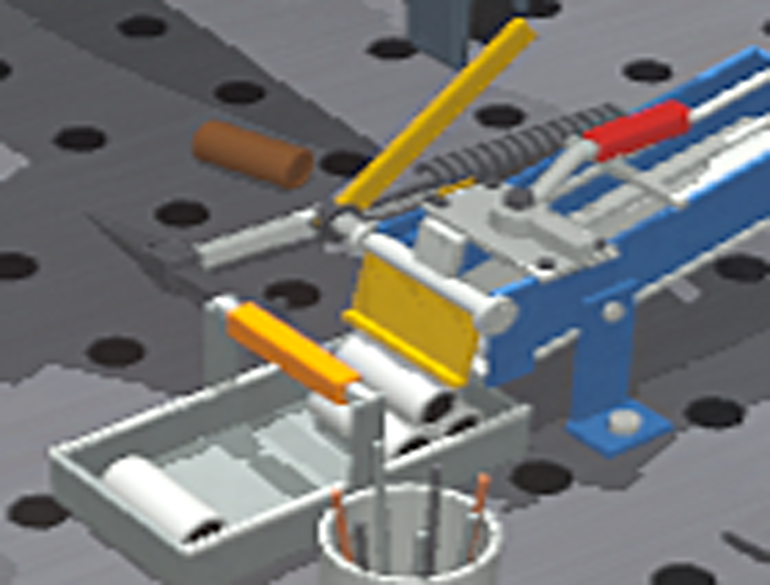

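View pics/b4_wrist.png

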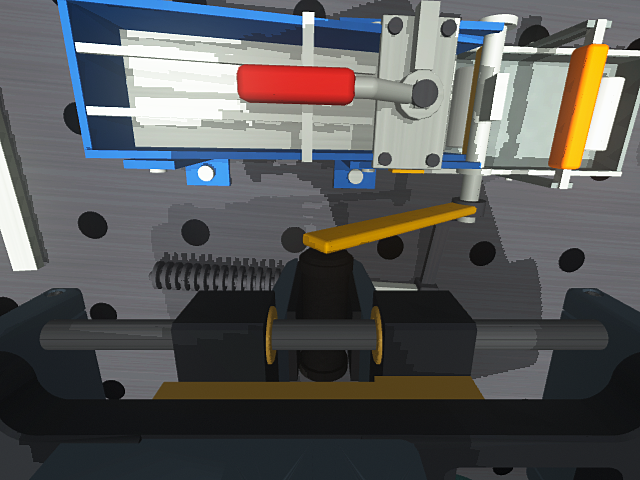

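{"api": "apply_moves", "payload": {
  "rows": [
    {"dx":0,"dy":-0.4,"dz":0.6,"spin":0,"jaw":0},
    {"dx":0,"dy":-0.5,"dz":0.7,"spin":0,"jaw":0}
  ]
}}

```text
t: 19.98
ee_pos: [0.4741, 0.1674, 0.1684]
orientation: [[0.996, 0.089, -0.014], [0.088, -0.995, -0.041], [-0.017, 0.039, -0.999]]
ft_force: [5.6, -9.4, -6.7]
gripper_width: 0.022
```

{"api": "apply_moves", "payload": {
  "rows": [
    {"dx":0,"dy":-0.3,"dz":0.4,"spin":0,"jaw":0},
    {"dx":0,"dy":-0.3,"dz":0.4,"spin":0,"jaw":0},
    {"dx":0,"dy":0,"dz":0,"spin":0,"jaw":0}
  ]
}}

```text
t: 20.35
ee_pos: [0.4745, 0.1602, 0.1756]
orientation: [[0.996, 0.089, -0.013], [0.088, -0.995, -0.043], [-0.017, 0.041, -0.999]]
ft_force: [-1.4, 0.1, 5.0]
gripper_width: 0.022
```

```bash
python3 look.py b5 scene wrist
python3 - <<'E'
import cv2
a=cv2.imread('pics/b5_scene.png');cv2.imwrite('pics/b5c.png',cv2.resize(a[170:310,250:390],None,fx=5.5,fy=4.2,interpolation=2))
E
```

```text
20.35 [0.4745 0.1602 0.1756] [[ 0.0889 -0.0134]
 [-0.9952 -0.0427]
 [ 0.0413 -0.999 ]] [-1.3957  0.1433  5.0339] [ 17.1286   7.4797 122.5559  -2.7011  51.4486 103.7547] 0.022038391935680083
```

View pics/b5c.png

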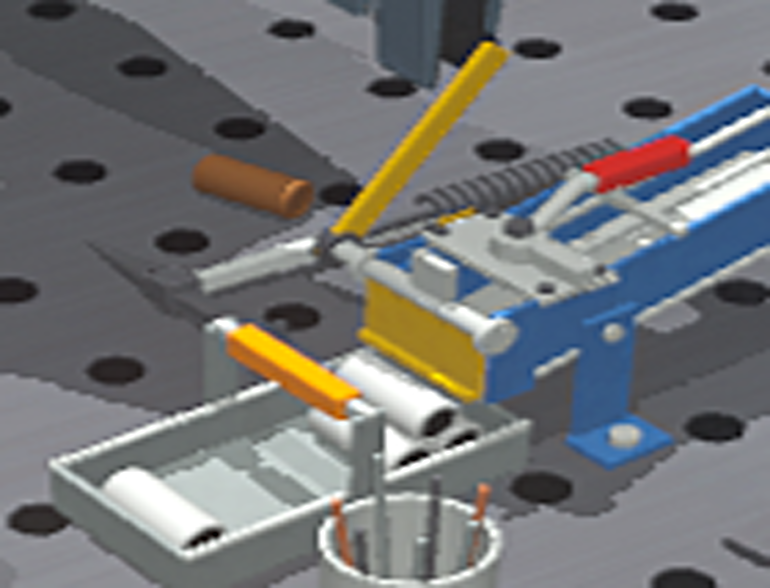

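View pics/b5_wrist.png

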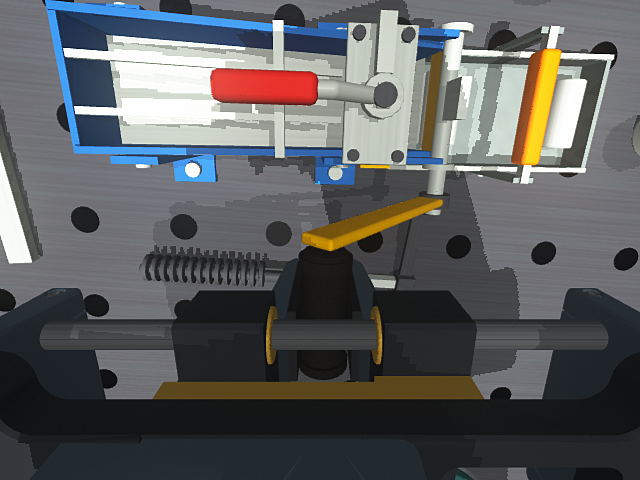

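{"api": "apply_moves", "payload": {
  "rows": [
    {"dx":0,"dy":-0.15,"dz":0.2,"spin":0,"jaw":0},
    {"dx":0,"dy":-0.15,"dz":0.2,"spin":0,"jaw":0},
    {"dx":0,"dy":0,"dz":0.0,"spin":0,"jaw":0}
  ]
}}

```text
t: 20.82
ee_pos: [0.4742, 0.1586, 0.178]
orientation: [[0.996, 0.089, -0.013], [0.089, -0.995, -0.04], [-0.017, 0.039, -0.999]]
ft_force: [1.6, 2.0, -1.4]
gripper_width: 0.0221
```

{"api": "apply_moves", "payload": {
  "rows": [
    {"dx":0,"dy":-0.1,"dz":0.2,"spin":0,"jaw":0},
    {"dx":0,"dy":0,"dz":0.1,"spin":0,"jaw":0}
  ]
}}

```text
t: 21.08
ee_pos: [0.4735, 0.1586, 0.1794]
orientation: [[0.996, 0.089, -0.014], [0.089, -0.995, -0.039], [-0.017, 0.038, -0.999]]
ft_force: [7.0, 0.4, -13.2]
gripper_width: 0.0218
```

```bash
python3 look.py b6 scene
python3 - <<'E'
import cv2,numpy as np
a=cv2.imread('pics/b6_scene.png');b=cv2.imread('pics/scene0.png')
c=[cv2.resize(x[165:260,300:370],None,fx=5.5,fy=5.5,interpolation=2) for x in(a,b)]
cv2.imwrite('pics/b6c.png',np.hstack(c))
E
```

```text
21.075 [0.4735 0.1586 0.1794] [[ 0.0893 -0.0139]
 [-0.9953 -0.0389]
 [ 0.0375 -0.9991]] [  7.0283   0.4242 -13.2373] [ 16.8666   6.9767 122.6285  -2.4198  51.8298 103.2758] 0.021789491947590545
```

View pics/b6c.png

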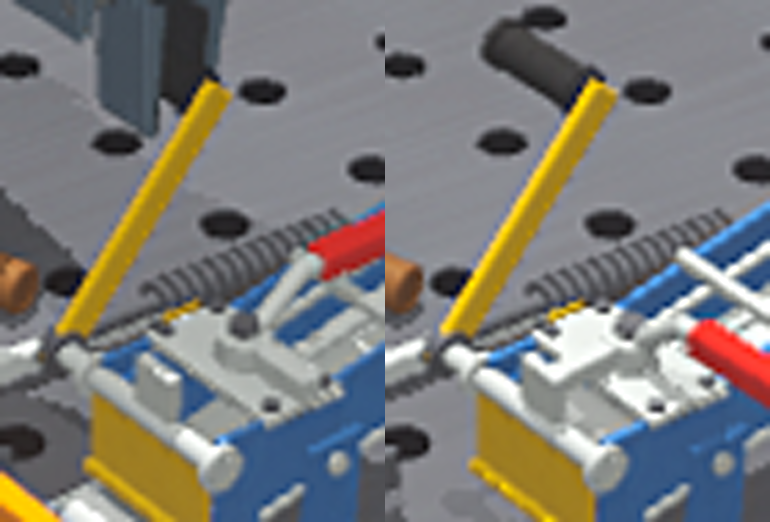

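{"api": "apply_moves", "payload": {
  "rows": [
    {"dx":0,"dy":0,"dz":0,"spin":0,"jaw":0.6},
    {"dx":0,"dy":0,"dz":0,"spin":0,"jaw":0.6},
    {"dx":0,"dy":0,"dz":0,"spin":0,"jaw":0.6},
    {"dx":0,"dy":0,"dz":3,"spin":0,"jaw":0.6},
    {"dx":0,"dy":0,"dz":4,"spin":0,"jaw":0.6},
    {"dx":0,"dy":0,"dz":3,"spin":0,"jaw":0.6},
    {"dx":0,"dy":0,"dz":0,"spin":0,"jaw":0.6}
  ]
}}

```text
t: 22.0
ee_pos: [0.4729, 0.1587, 0.2825]
orientation: [[0.996, 0.091, -0.015], [0.09, -0.995, -0.039], [-0.018, 0.038, -0.999]]
ft_force: [-0.8, 0.2, -1.2]
gripper_width: 0.0546
```

```bash
python3 look.py b7 wrist
```

```text
22.0 [0.4729 0.1587 0.2825] [[ 0.091  -0.0149]
 [-0.9951 -0.0393]
 [ 0.0378 -0.9991]] [-0.7618  0.2449 -1.2359] [ 16.9091  -1.0061 118.7565  -2.1287  63.7362 102.6735] 0.0546083214047
```

View pics/b7_wrist.png

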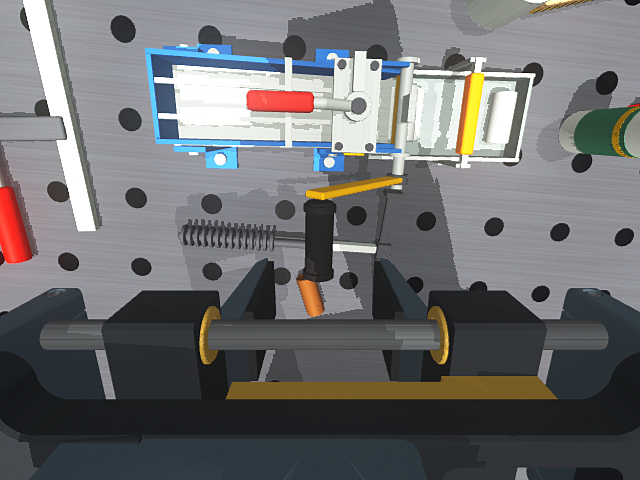

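{"api": "apply_moves", "payload": {
  "rows": [
    {"dx":1.0,"dy":0.5,"dz":0,"spin":0.155,"jaw":0.45},
    {"dx":1.0,"dy":0.5,"dz":0,"spin":0.155,"jaw":0.45},
    {"dx":1.0,"dy":0.5,"dz":0,"spin":0.155,"jaw":0.45},
    {"dx":1.0,"dy":0.5,"dz":0,"spin":0.155,"jaw":0.45},
    {"dx":1.0,"dy":0.5,"dz":0,"spin":0.155,"jaw":0.45},
    {"dx":1.0,"dy":0.5,"dz":-1,"spin":0.155,"jaw":0.45},
    {"dx":1.0,"dy":0.5,"dz":-2,"spin":0.155,"jaw":0.45},
    {"dx":1.0,"dy":0.6,"dz":-2,"spin":0.155,"jaw":0.45},
    {"dx":1.0,"dy":0.6,"dz":-2,"spin":0.155,"jaw":0.45},
    {"dx":1.0,"dy":0.6,"dz":-2,"spin":0.155,"jaw":0.45},
    {"dx":0,"dy":0,"dz":0,"spin":0,"jaw":0.45}
  ]
}}

```text
t: 23.42
ee_pos: [0.5686, 0.2109, 0.1738]
orientation: [[-0.119, 0.992, 0.03], [0.992, 0.12, -0.028], [-0.031, 0.026, -0.999]]
ft_force: [1.3, 0.4, 0.1]
gripper_width: 0.0413
```

```bash
python3 look.py b8 wrist;python3 - <<'E'
from h import *
mp=campose('wrist');M=(.5764,.1947,1.6436);c,s=np.cos(M[2]),np.sin(M[2])
for l in((.033,0,.15),(-.063+.04,0,.15)): print(l,proj('wrist',[M[0]+c*l[0]-s*l[1],M[1]+s*l[0]+c*l[1],l[2]],mp))
E
```

```text
23.425 [0.5686 0.2109 0.1738] [[ 0.9924  0.0299]
 [ 0.1202 -0.028 ]
 [ 0.0263 -0.9992]] [1.3055 0.3594 0.0629] [ 19.071   15.972  112.1415  -2.6827  50.8218  13.8629] 0.04130666440043804
(0.033, 0, 0.15) [334.32551933 245.08264421]
(-0.023, 0, 0.15) [329.67429631 323.63503483]
```

View pics/b8_wrist.png

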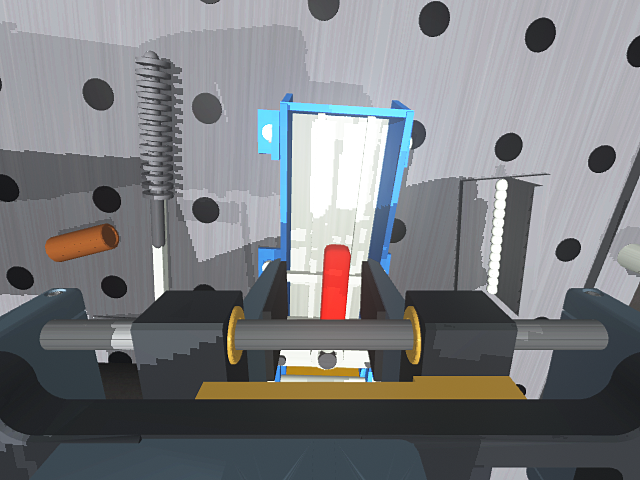

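{"api": "apply_moves", "payload": {
  "rows": [
    {"dx":0.5,"dy":0,"dz":-1.2,"spin":-0.05,"jaw":0.45},
    {"dx":0.1,"dy":0,"dz":-1.4,"spin":0,"jaw":0.45},
    {"dx":0,"dy":0,"dz":0,"spin":0,"jaw":0.36},
    {"dx":0,"dy":0,"dz":0,"spin":0,"jaw":0.36}
  ]
}}

```text
t: 23.98
ee_pos: [0.5744, 0.2106, 0.1497]
orientation: [[-0.059, 0.998, 0.03], [0.998, 0.06, -0.029], [-0.031, 0.029, -0.999]]
ft_force: [0.4, 0.2, 0.1]
gripper_width: 0.0331
```

```bash
python3 look.py b9 wrist
```

```text
23.975 [0.5744 0.2106 0.1497] [[ 0.9978  0.0304]
 [ 0.0597 -0.0292]
 [ 0.0286 -0.9991]] [0.4149 0.1717 0.148 ] [ 18.892   18.3249 112.0529  -2.8621  48.5504  17.3701] 0.03307349374537279
```

View pics/b9_wrist.png

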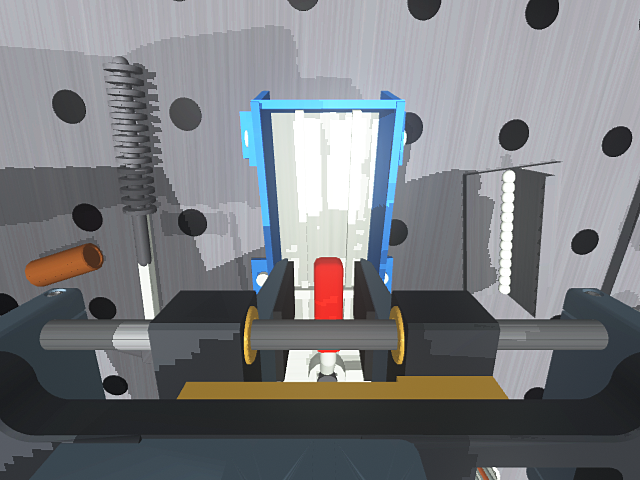

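{"api": "apply_moves", "payload": {
  "rows": [
    {"dx":1.2,"dy":0.0,"dz":-0.3,"spin":-0.157,"jaw":0.36},
    {"dx":1.2,"dy":-0.2,"dz":0,"spin":-0.157,"jaw":0.36},
    {"dx":1.15,"dy":-0.4,"dz":0,"spin":-0.157,"jaw":0.36},
    {"dx":1.1,"dy":-0.55,"dz":0,"spin":-0.157,"jaw":0.36},
    {"dx":0.95,"dy":-0.7,"dz":0,"spin":-0.157,"jaw":0.36}
  ]
}}

```text
t: 24.65
ee_pos: [0.6307, 0.1924, 0.1488]
orientation: [[0.681, 0.733, 0.0], [0.732, -0.68, -0.042], [-0.03, 0.029, -0.999]]
ft_force: [-1.0, 0.8, -0.8]
gripper_width: 0.0326
```

{"api": "apply_moves", "payload": {
  "rows": [
    {"dx":0.85,"dy":-1.0,"dz":-0.2,"spin":-0.157,"jaw":0.36},
    {"dx":0.7,"dy":-1.05,"dz":-0.1,"spin":-0.157,"jaw":0.36},
    {"dx":0.55,"dy":-1.1,"dz":0,"spin":-0.157,"jaw":0.36},
    {"dx":0.35,"dy":-1.15,"dz":0,"spin":-0.157,"jaw":0.36},
    {"dx":0.2,"dy":-1.2,"dz":0,"spin":-0.13,"jaw":0.36},
    {"dx":0,"dy":-0.5,"dz":0,"spin":0,"jaw":0.36},
    {"dx":0,"dy":0,"dz":0,"spin":0,"jaw":0.36}
  ]
}}

```text
t: 25.52
ee_pos: [0.659, 0.1315, 0.149]
orientation: [[0.999, 0.041, -0.026], [0.04, -0.999, -0.029], [-0.027, 0.028, -0.999]]
ft_force: [-0.6, 0.1, 0.8]
gripper_width: 0.0327
```

```bash
python3 look.py c1 wrist
```

```text
25.525 [0.659  0.1315 0.149 ] [[ 0.0412 -0.0255]
 [-0.9988 -0.0287]
 [ 0.0277 -0.9993]] [-0.5904  0.1214  0.7834] [  9.8501  24.3868 103.3247  -1.6941  54.0245  98.5247] 0.032714481522319455
```

View pics/c1_wrist.png

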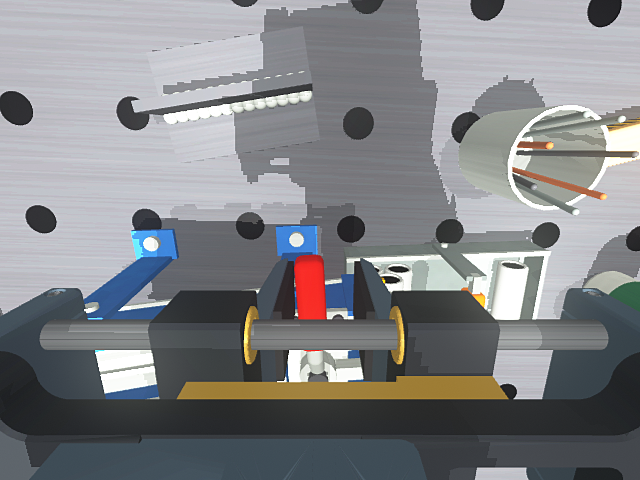

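Push on to the stop, watching the force.

{"api": "apply_moves", "payload": {
  "rows": [
    {"dx":0,"dy":-0.4,"dz":-0.1,"spin":0,"jaw":0.36},
    {"dx":0,"dy":-0.4,"dz":0,"spin":0,"jaw":0.36},
    {"dx":0,"dy":-0.3,"dz":0,"spin":0,"jaw":0.36},
    {"dx":0,"dy":0,"dz":0,"spin":0,"jaw":0.36}
  ]
}}

```text
t: 26.08
ee_pos: [0.659, 0.128, 0.1483]
orientation: [[0.999, 0.045, -0.023], [0.045, -0.999, -0.018], [-0.024, 0.017, -1.0]]
ft_force: [1.1, 8.7, -3.0]
gripper_width: 0.0333
```

{"api": "apply_moves", "payload": {
  "rows": [
    {"dx":0,"dy":0.7,"dz":0.0,"spin":0,"jaw":0.5},
    {"dx":0,"dy":0,"dz":0,"spin":0,"jaw":0.5},
    {"dx":0,"dy":0,"dz":3,"spin":0,"jaw":0.5},
    {"dx":0,"dy":0,"dz":5,"spin":0,"jaw":0.5},
    {"dx":0,"dy":0,"dz":5,"spin":0,"jaw":0.5},
    {"dx":-3,"dy":-2,"dz":2,"spin":0,"jaw":0.5},
    {"dx":0,"dy":0,"dz":0,"spin":0,"jaw":0.5},
    {"dx":0,"dy":0,"dz":0,"spin":0,"jaw":0.5}
  ]
}}

```text
t: 27.08
ee_pos: [0.6272, 0.1136, 0.3019]
orientation: [[0.998, 0.049, -0.025], [0.049, -0.999, -0.021], [-0.026, 0.019, -0.999]]
ft_force: [0.0, -0.3, -1.4]
gripper_width: 0.0451
```

```bash
python3 look.py c2 wrist scene side
```

```text
27.075 [0.6272 0.1136 0.3019] [[ 0.0495 -0.0247]
 [-0.9986 -0.0206]
 [ 0.0193 -0.9995]] [ 0.0086 -0.3266 -1.4151] [  8.5769  11.6884 102.6932  -1.0346  67.1969  96.1697] 0.04507994928743625
```

View pics/c2_wrist.png

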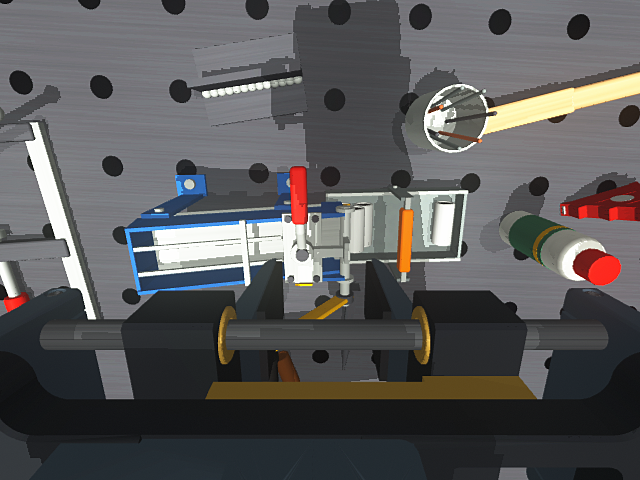

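View pics/c2_scene_c.png

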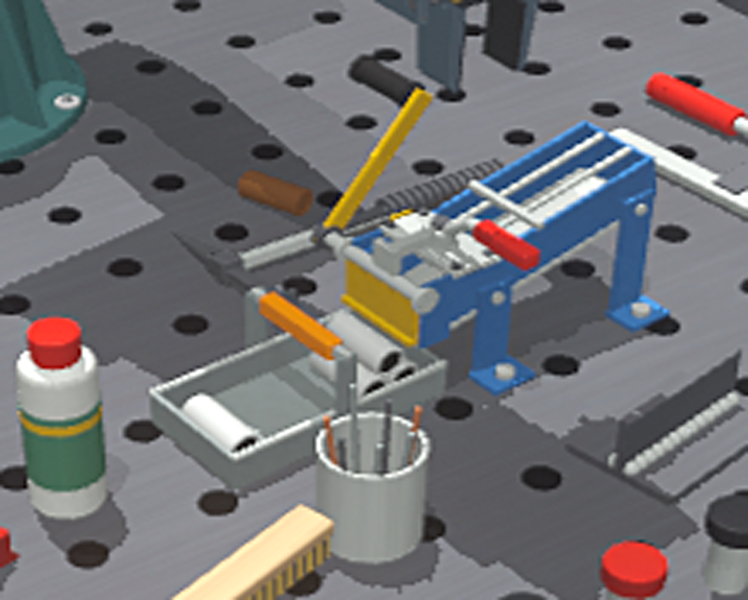

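View pics/c2_side_c.png

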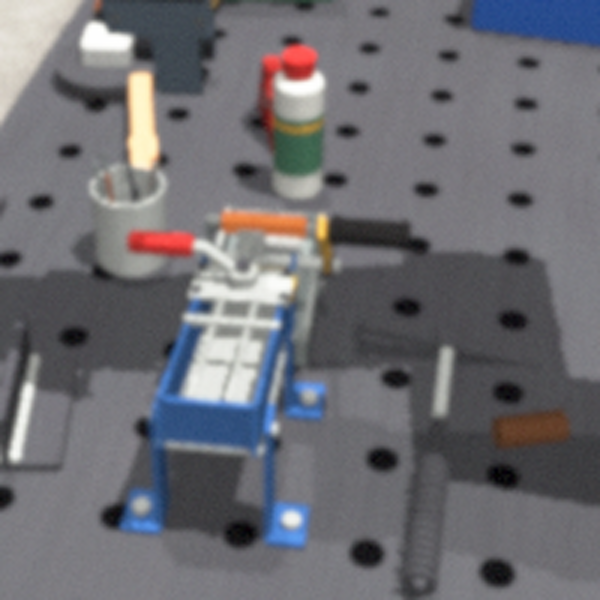

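```bash
python3 -c "
from rig import ctrl
print(ctrl.job_done(), ctrl.read_state()['t'])"
```

```text
the job is handed in; nothing more can be done
the job is handed in; nothing more can be done
```

The job is done and handed in at about 27 s of the 72 s allowed; no verdict is reported. I docked the tray under the mouth, opened the lock, and held the lever down at about 0.9 rad by my arc estimate. When all four coupons were in the tray, I eased the lever up against its stop and turned the lock back crosswise until it met its stop at about 9 N.

**Last checks (wrist, scene and side pictures):**
- **Coupons:** All four are in the tray. One lies at the far end. Of the three near the mouth, one rests on the other two, its centre about 40 mm above the table by my estimate (limit 45 mm), and it looked still in each picture. The brown look-alike was not touched.
- **Magazine:** The chute is empty. The lid lever, before I let it go, and the red lock lever, in the last pictures, looked the same as in the pictures from before they were moved.
- **Tray and bystanders:** The tray stands flat at the dock, and the bystanders in view look unmoved. The gripper hangs clear of everything.

**Not as planned:**
- **Grip slip:** The lever's rubber grip slid about 10 mm in the jaws on the way back up, with forces up to about 23 N. I moved in small steps and kept hold of it until the lid was shut.
- **Lid speed:** I did not measure it directly. I commanded about 0.7 rad/s, well under the 4 rad/s limit.
- **Tool tilt:** The tool drifted by up to about 2.5° during the work, with no visible effect.

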